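Bring the brass spacer round on the parts carousel and kit it

TASK

Smoothly turn the parts carousel (the black crank knob on top is there for that) until the brass spacer stands at the yellow loading mark, then pick the spacer out there and stand it upright in the empty compartment of the wooden kit tray, setting it down gently and letting go. Leave the other spacers standing in their places, and do not disturb the tray or the other things on the table.

Things in the scene. Friction and masses are not known exactly. Their poses are not given: they have to be found in the camera images.
- front (a point): Loading position, fixed on the stand: beside the yellow tongue that sticks out of the round grey foot (280 mm across). 85 mm from the vertical turning axis, at pocket-floor height (40 mm above the table). Its x axis points level from the mark to the turning axis, away from the robot; z up. The brass spacer's centre must come within 20 mm of it, seen from above.
- rotor_floor (a point): Point on the turning axis, at pocket-floor height, turning along. Around it a grey lower disc, 236 mm across, with five pockets 72 degrees apart, centres 85 mm from the axis: square recesses 40 mm wide within a white lip 6 mm high, 3 mm thick. A spacer must be lifted 9 to 18 mm to clear the lip, then drawn out away from the axis.
- cover (a point): Centre of the top of the clear plastic cover disc, 138 mm above the table, turning along: 88 mm radius, 6 mm thick, on a 32 mm column. Its underside is 92 mm above the pocket floors. It overhangs the inner half of every spacer, so a tool pointing straight down cannot take one: come from outside, tilted 25 to 45 degrees.
- rotor (a joint): Angle of the carousel in rad, growing anticlockwise seen from above; 0 at the start; more than a whole turn is free either way. It turns stiffly (friction about 0.15 N m) and stays where it is left. Turn it smoothly, at about 1 rad/s or less and without jerks, or the spacers topple.
- crank_mid (a point): The black crank knob on the cover disc: an upright cylinder 22 mm across, 38 mm tall, 45 mm from the turning axis, its foot 4 mm above the disc. This point is on its axis, 15 mm below its top, 165 mm above the table. It spins freely on its own pin, so it can be gripped from above and carried round without turning the gripper.
- brass: The wanted part: brass-yellow metal upright turned spacer, a plain round cylinder 30 mm in diameter and 64 mm tall, with a thin dark band near its foot; origin at the centre of its underside, z up along it. About 0.2 kg. It stands loosely (5 mm play) in one of the five pockets, any of them, and never at the loading mark at first.
- grey: Grey aluminium upright turned spacer, a plain round cylinder 30 mm in diameter and 64 mm tall, with a thin dark band near its foot; origin at the centre of its underside, z up along it. It stands in another pocket of the carousel and must still be standing in that pocket at the end.
- black: Black plastic upright turned spacer, a plain round cylinder 30 mm in diameter and 64 mm tall, with a thin dark band near its foot; origin at the centre of its underside, z up along it. It stands in another pocket of the carousel and must still be standing in that pocket at the end.
- red: Red plastic upright turned spacer, a plain round cylinder 30 mm in diameter and 64 mm tall, with a thin dark band near its foot; origin at the centre of its underside, z up along it. It stands in another pocket of the carousel and must still be standing in that pocket at the end.
- blue: Blue plastic upright turned spacer, a plain round cylinder 30 mm in diameter and 64 mm tall, with a thin dark band near its foot; origin at the centre of its underside, z up along it. It stands in another pocket of the carousel and must still be standing in that pocket at the end.
- nest (a point): Middle of the floor of the empty compartment of the wooden kit tray, 8 mm above the table; z up, x along the tray. Compartments are 86 mm (x) by 92 mm (y) inside; the walls and the divider are 8 mm thick and stand 18 mm above the floor. The empty one is nearer the robot; the other, 94 mm along +x, holds the green spacer.
- green: Green plastic upright turned spacer, a plain round cylinder 30 mm in diameter and 64 mm tall, with a thin dark band near its foot; origin at the centre of its underside, z up along it. It stands in the other compartment of the tray and must be left alone.
- bottle: Clear water bottle with a blue cap, 64 mm in diameter, 190 mm tall, standing between the carousel and the tray, farther back; origin under its centre. Leave alone.
- cup: Orange cup, rim 72 mm in diameter, 85 mm tall, left of the carousel; origin under its centre. Leave alone.
- driver: Red-handled screwdriver lying on the table to the right of the tray; origin under its middle. Leave alone.
- tape: Cardboard-coloured tape ring, 90 mm in diameter, 24 mm tall, lying left of the carousel; origin under its centre. Leave alone.
- tray: The wooden kit tray, 196 x 108 x 26 mm, fixed to the table; origin at the centre of its underside, x along its length. Do not strike it hard.

How it is judged:
By the outcome, as a careful person would: the job done as asked, in the order asked, and still so for the second after the job is handed in, with the robot touching nothing.
It also fails if it takes over 59 s, if anything falls off the work surface, if the arm or the gripper's body presses on something with over 40 N, if the wrist force passes 120 N, or if a joint passes its speed limit or range.

ROBOT

A 7-joint arm with a two-finger parallel gripper is mounted at the origin on the work surface. World frame = base frame: x ahead of the robot, y to its left, z up, the work surface at z = 0. Lengths are in mm, angles in rad, forces in N, time in s.
With the tool pointing down it reaches from about 425 to 975 mm from the base axis. Payload 16.7 kg.
Tool frame: the origin (TCP) lies midway between the tips of the shut fingers; the grasp point (between the pads) lies behind it (arm.grip_point_offset is the z of the grasp point in the tool frame, in mm); z points along the fingers, y is the line along which they close (so a half turn about z gives the same grasp; the last joint's range is limited). The gripper opens to 85 mm and grips with 20 to 120 N. Pads are 22 mm wide; open, the fingers measure 114 mm over their backs; the gripper's body (76 mm by 85 mm) begins 54 mm behind the grasp point. The pads swing forward as they close: fully open they stand 13 mm farther back than shut.
Start: joints at [-1.282, 0.426, 0.074, 1.606, -0.034, 1.111, -0.067], TCP at [286.776, 611.012, 231.302] pointing down, gripper open.
Joint ranges: [-2.85, 2.85], [-0.5, 2.14], [-1.23, 1.37], [0.21, 2.46], [-1.02, 4.16], [0.16, 2.05], [-2.73, 2.73]. Speed limits (rad/s): [1.89, 1.89, 2.39, 2.39, 3.01, 3.01, 3.01].

INTERFACE

Orientations are given as a unit quaternion [x, y, z, w].
In Python, from rig import arm gives the robot as it stands.
- The arm moves only by the shell command python3 -m jog 'ROWS' [FORCE]. ROWS is JSON, a list of rows, each an object of numbers: "tx", "ty", "tz": the shift along the tool's x, y, z in m; "ax", "ay", "az": the turn, a rotation vector about the tool's x, y, z in degrees; "claw": the opening, from 0 (shut) to 1 (fully open). In form: [{"tx": .., "ty": .., "tz": .., "ax": .., "ay": .., "az": .., "claw": ..}, ...]. A call has 1 to 8 rows; each row is the pose to reach, as a shift and turn from the pose commanded when the call began, along the tool's axes at that moment; what a row does not reach only later rows make up. A row lasts 1/10 s, in which the tool goes at most 50 mm and 8.59 degrees, less where a joint would pass 70% of its speed; a pose out of reach is approached as far as the arm can. A call with a gripper value outside its range is refused whole. The fingers move at their own pace and stop on an object; FORCE is the grip in N (left out, the last holds). Time passes only in rows, so rows that repeat a pose let the fingers close. It gives the time, the measured TCP pose, the force, the opening and the grip force at its end, in the units of the state.
- arm.read_state(): the state, without advancing time (a new reading comes with each control period).
- arm.capture(name): name is "scene" or "top" or "wrist"; returns a dict with "img" (400x640x3 uint8, blue, green, red), "camera_matrix" (3x3 intrinsics, pixels), "extrinsics" (4x4, takes a point from camera to world coordinates); the wrist camera has in their place "tool_from_camera" (4x4, takes a point from camera to tool coordinates, whose origin is the TCP and whose axes are the flange's). Camera axes: x right, y up, looking along -z (the intrinsics and any distortion apply to the point x, -y, -z); pixel columns grow to the right and rows downward; lengths in mm; the calibration is good to about 2 mm. A picture is of the moment at which its call begins: read the wrist's pose just before it. There is no depth.
- arm.close_job(): hands the job in; it is judged then, once.
Trained networks look in the newest picture that a camera, given by its name, has taken for a name from the list of things; names that differ only in an ending like _2 or _b are one class to them, and where a whole thing is asked for, a point or a joint stands for the part that bears it (a point fixed in the world has none). Each returns a list of dicts, best first, with "confidence" (0 to 1); they miss things now and then, are a little off and sometimes report something else, mostly with a low value. They report only what shows in the picture. A call takes as long as a camera call.
- arm.search_frame(camera, target): "rect" ([left, top, right, bottom] in pixels, round what is visible of it).
- arm.pinpoint(camera, target): "point" ([column, row] in pixels: a listed point, or the origin of a listed thing).
The state is a dict: "time_s": time; "joint_pos": joint angles; "qvel": joint speeds; "joint_torque": joint torques, N m; "position": TCP position; "tcp_rot": TCP orientation; "force": force on the tool from outside, world axes, zero at the start; "moment": the same for the moment, N m; "width": finger opening in mm; "grip_force": force on a finger pad.
Only numpy, scipy, OpenCV 4.12 (cv2) and the standard library are available. Lean on these libraries where they do the work, as an engineer would, in place of code of your own. Each camera call takes 0.05 s, during which the arm holds its last target. There are 200 camera calls.

## Working session

There is one attempt and no reset: what is moved stays moved. The work goes in short steps, Python scripts to look and compute and a shell command to move; the robot and the scene stay as the last step left them, time stands still between calls to the robot, and variables do not carry over. Pictures are saved under pics/ and viewed, at most 10 in all, crops included, and the job is handed in when it is done.

```bash
ls; mkdir -p pics
cat > h.py <<'E'
import numpy as np, cv2, json
from scipy.spatial.transform import Rotation as R
from rig import arm
def ray(cap,px,st=None):
    K=np.array(cap["camera_matrix"]);
    if "extrinsics" in cap: T=np.array(cap["extrinsics"])
    else:
        W=np.eye(4);W[:3,:3]=R.from_quat(st["tcp_rot"]).as_matrix();W[:3,3]=st["position"];T=W@np.array(cap["tool_from_camera"])
    d=np.linalg.inv(K)@[px[0],px[1],1]; d=T[:3,:3]@[d[0],-d[1],-d[2]]
    return T[:3,3],d
def onz(cap,px,z,st=None):
    o,d=ray(cap,px,st); return o+d*(z-o[2])/d[2]
E
python3 - <<'E'
from h import *
s=arm.read_state();print(s["time_s"],s["tcp_rot"],s["position"],s["width"],arm.grip_point_offset)
Z=dict(front=40,rotor_floor=40,cover=138,crank_mid=165,brass=40,grey=40,black=40,red=40,blue=40,nest=8,green=8,bottle=0,cup=0,tray=0)
for c in ["top","scene"]:
    p=arm.capture(c);cv2.imwrite(f"pics/{c}0.png",p["img"])
    for n,z in Z.items():
        r=arm.pinpoint(c,n)[:1]
        for q in r: print(c,n,np.round(q["point"]),round(q["confidence"],2),np.round(onz(p,q["point"],z)))
print(arm.read_state()["time_s"])
E
```

```text
pics
0.0 [ 2.17648327e-01  9.76027042e-01 -6.36427812e-04 -1.20782176e-04] [286.58555776 610.6849023  230.61694095] 85.36729524455617 -18.700000000000003
top front [297. 225.] 0.92 [546.  50.  40.]
top cover [286. 187.] 0.67 [635.  75. 138.]
top crank_mid [300. 187.] 0.44 [630.  35. 165.]
top brass [306. 219.] 0.59 [561.  25.  40.]
top grey [414. 218.] 0.5 [ 564. -285.   40.]
top red [314. 185.] 0.38 [662.   2.  40.]
top blue [274. 220.] 0.57 [559. 116.  40.]
top nest [407. 230.] 0.77 [ 533. -271.    8.]
top green [421. 199.] 0.47 [ 624. -315.    8.]
top bottle [380. 162.] 0.65 [ 742. -199.    0.]
top cup [185. 248.] 0.63 [485. 381.   0.]
top tray [414. 219.] 0.96 [ 567. -293.    0.]
scene front [391. 240.] 0.26 [664. 153.  40.]
scene rotor_floor [360. 237.] 0.68 [638.  65.  40.]
scene cover [362. 209.] 0.64 [635.  67. 138.]
scene crank_mid [352. 201.] 0.64 [630.  38. 165.]
scene grey [391. 241.] 0.52 [666. 154.  40.]
scene black [371. 255.] 0.81 [719.  82.  40.]
scene red [338. 241.] 0.69 [650.  -1.  40.]
scene nest [242. 229.] 0.63 [ 522. -285.    8.]
scene green [230. 250.] 0.65 [ 618. -317.    8.]
scene bottle [279. 281.] 0.79 [ 751. -176.    0.]
scene cup [446. 208.] 0.6 [477. 392.   0.]
scene tray [238. 245.] 0.8 [ 589. -296.   -0.]
1.5
```

Run:
```python
import cv2
a=cv2.imread("pics/top0.png")[130:280,170:450];cv2.imwrite("pics/a.png",cv2.resize(a,None,fx=2.8,fy=2.8,interpolation=2))
a=cv2.imread("pics/scene0.png")[160:310,200:480];cv2.imwrite("pics/b.png",cv2.resize(a,None,fx=2.8,fy=2.8,interpolation=2))
```

```text
(no output)
```

View pics/a.png

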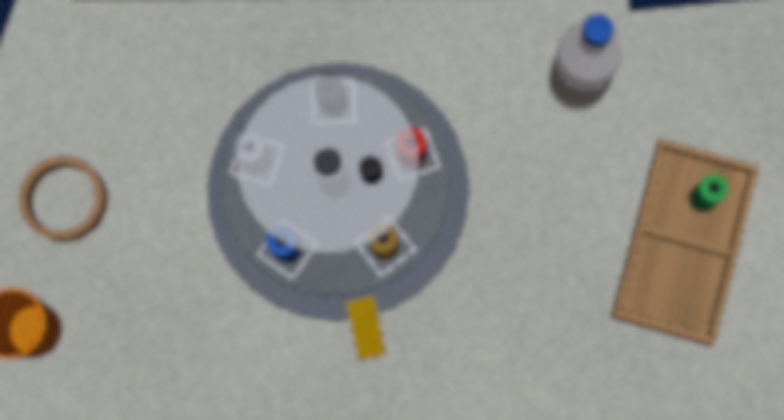

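View pics/b.png

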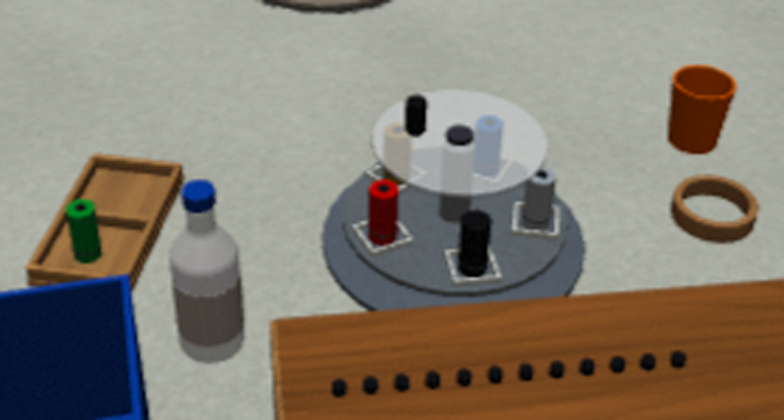

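Run:
```python
from h import *
p=arm.capture("top")
f=lambda u,v,z: onz(p,(170+u/2.8,130+v/2.8),z)
pk={n:f(u,v,46)[:2] for n,u,v in [("brass",388,248),("blue",287,248),("black",333,100),("red",413,155),("grey",256,158)]}
c=np.mean(list(pk.values()),0);print("axis",c)
for n,q in pk.items(): print(n,q,np.hypot(*(q-c)),np.degrees(np.arctan2(*(q-c)[::-1])))
t=[f(u,v,20) for u,v in [(363,300),(370,357)]];print(t,[np.degrees(np.arctan2(*(q[:2]-c)[::-1])) for q in t])
print("foot",f(338,190,15), "col",f(327,161,138),"crank top",f(371,169,180), "tray", [f(*q,26) for q in [(660,142),(757,165),(715,343),(614,317)]],"nest",f(672,285,8))
print(p["extrinsics"])
```

```text
axis [632.63613625  71.05286657]
brass [562.61329529  16.55834631] 88.72908764125073 -142.10854714105926
blue [563.20783696 120.10597678] 85.00880168088361 144.75768410275427
black [719.51017814  74.21169499] 86.93145202138156 2.0824153379001427
red [659.98328374  -9.35764024] 84.93359806232581 -71.21712860283554
grey [657.86608712 153.74595499] 86.45633171573563 73.03286874904478
[array([512.18363762,  43.37303471,  20.        ]), array([453.3570594 ,  35.93949734,  20.        ])] [np.float64(-167.05818820803808), np.float64(-168.91840035320737)]
foot [629.55405311  70.5586938   15.        ] col [633.93974138  72.23599012 138.        ] crank top [616.81389689  27.72534525 180.        ] tray [array([ 676.78538492, -269.28172195,   26.        ]), array([ 651.35567258, -369.84656342,   26.        ]), array([ 465.52295501, -317.28962439,   26.        ]), array([ 492.64959919, -215.0245955 ,   26.        ])] nest [ 527.51806248 -279.15994953    8.        ]
[[-4.04275851e-03  9.82831937e-01 -1.84458777e-01  3.66691018e+02]
 [-9.99927569e-01 -6.06424912e-03 -1.03962091e-02 -2.89404691e+01]
 [-1.13363303e-02  1.84403387e-01  9.82785266e-01  1.35186775e+03]
 [ 0.00000000e+00  0.00000000e+00  0.00000000e+00  1.00000000e+00]]
```

```bash
R='{"tx":-0.547,"ty":-0.386,"tz":0,"az":-38,"claw":1}'; python3 -m jog '[{"tx":-0.547,"ty":-0.386,"tz":0,"az":-38,"claw":1},{"tx":-0.547,"ty":-0.386,"tz":0,"az":-38,"claw":1},{"tx":-0.547,"ty":-0.386,"tz":0,"az":-38,"claw":1},{"tx":-0.547,"ty":-0.386,"tz":0,"az":-38,"claw":1},{"tx":-0.547,"ty":-0.386,"tz":0,"az":-38,"claw":1},{"tx":-0.547,"ty":-0.386,"tz":0,"az":-38,"claw":1},{"tx":-0.547,"ty":-0.386,"tz":0,"az":-38,"claw":1},{"tx":-0.547,"ty":-0.386,"tz":0,"az":-38,"claw":1}]' 40
cat >> h.py <<'E'
def go(p,x=None,y=None,grasp=False):
    """shift (mm) in tool axes, turn (deg) to reach world TCP/grasp point p with tool z=x? given rotation matrix"""
    s=arm.read_state();M=R.from_quat(s["tcp_rot"]).as_matrix();T=M if x is None else x
    p=np.array(p,float)-(T[:,2]*arm.grip_point_offset if grasp else 0)
    print("t",s["time_s"],"shift",np.round(M.T@(p-s["position"]),1),"turn",np.round(np.degrees(R.from_matrix(M.T@T).as_rotvec()),1),"q",np.round(s["joint_pos"],2))
def tilt(az,t,ysign=1):
    a,t=np.radians([az,t]);z=np.array([np.sin(t)*np.cos(a),np.sin(t)*np.sin(a),-np.cos(t)]);y=ysign*np.array([-np.sin(a),np.cos(a),0]);return np.c_[np.cross(y,z),y,z]
E
python3 -c "
from h import *
go([617.5,28.8,231],tilt(12.5,0))"
```

```text
t 1.55 shift [-5.468e+02 -3.865e+02  3.000e-01] turn [  0.   -0.  -37.6] q [-1.28  0.43  0.07  1.61 -0.03  1.11 -0.07]$[0]: bad value
```

```bash
python3 -m jog '[{"tx":-0.547,"ty":-0.386,"tz":0,"ax":0,"ay":0,"az":-38,"claw":1},{"tx":-0.547,"ty":-0.386,"tz":0,"ax":0,"ay":0,"az":-38,"claw":1},{"tx":-0.547,"ty":-0.386,"tz":0,"ax":0,"ay":0,"az":-38,"claw":1},{"tx":-0.547,"ty":-0.386,"tz":0,"ax":0,"ay":0,"az":-38,"claw":1},{"tx":-0.547,"ty":-0.386,"tz":0,"ax":0,"ay":0,"az":-38,"claw":1},{"tx":-0.547,"ty":-0.386,"tz":0,"ax":0,"ay":0,"az":-38,"claw":1},{"tx":-0.547,"ty":-0.386,"tz":0,"ax":0,"ay":0,"az":-38,"claw":1},{"tx":-0.547,"ty":-0.386,"tz":0,"ax":0,"ay":0,"az":-38,"claw":1}]' 40
python3 -c "
from h import *
go([617.5,28.8,231],tilt(12.5,0))"
```

```text
time_s: 2.35
position: [483.6, 264.8, 231.6]
tcp_rot: [-0.112, 0.994, 0.0, 0.0]
force: [0.5, 1.2, 0.4]
width: 85.4
grip_force: 0.0
t 2.35 shift [ -78.  -259.8    0.6] turn [0.  0.  0.4] q [-0.71  0.22  0.11  1.89 -0.03  1.03  1.21]
```

```bash
python3 -m jog '[{"tx":-0.078,"ty":-0.260,"tz":0,"ax":0,"ay":0,"az":0,"claw":1},{"tx":-0.078,"ty":-0.260,"tz":0,"ax":0,"ay":0,"az":0,"claw":1},{"tx":-0.078,"ty":-0.260,"tz":0,"ax":0,"ay":0,"az":0,"claw":1},{"tx":-0.078,"ty":-0.260,"tz":0,"ax":0,"ay":0,"az":0,"claw":1},{"tx":-0.078,"ty":-0.260,"tz":0,"ax":0,"ay":0,"az":0,"claw":1},{"tx":-0.078,"ty":-0.260,"tz":0,"ax":0,"ay":0,"az":0,"claw":1},{"tx":-0.078,"ty":-0.260,"tz":0,"ax":0,"ay":0,"az":0,"claw":1}]'
python3 - <<'E'
from h import *
s=arm.read_state();p=arm.capture("wrist");cv2.imwrite("pics/w1.png",p["img"]);print(s["position"])
for n,z in dict(crank_mid=165,cover=138,rotor_floor=40,front=40,brass=40).items():
    for q in arm.pinpoint("wrist",n)[:1]: print(n,np.round(q["point"]),q["confidence"],np.round(onz(p,q["point"],z,s),1))
E
```

```text
time_s: 3.05
position: [617.9, 26.5, 231.2]
tcp_rot: [-0.109, 0.994, -0.001, 0.0]
force: [-0.2, 1.4, 0.3]
width: 85.1
grip_force: 0.0
[617.85020805  26.45658886 231.23013163]
crank_mid [326. 218.] 0.89 [619.8  27.9 165. ]
cover [380. 237.] 0.63 [634.4  73.6 138. ]
brass [380. 239.] 0.73 [671.   99.7  40. ]
```

View pics/w1.png

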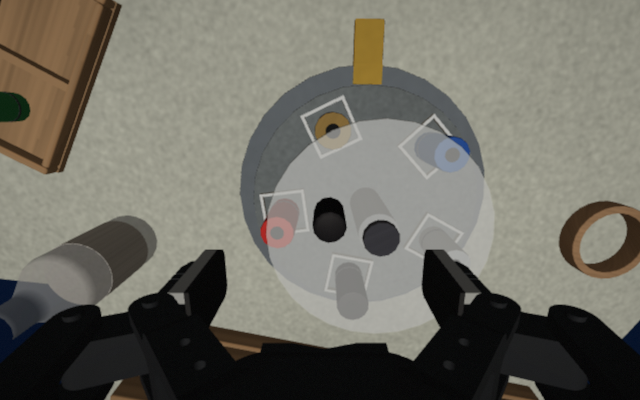

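Run:
```python
from h import *
s=arm.read_state();p=arm.capture("wrist")
f=lambda u,v,z: onz(p,(u,v),z,s)[:2]
c=np.array([634,72])
A=lambda q:(np.round(q,1),round(np.hypot(*(q-c)),1),round(np.degrees(np.arctan2(*(q-c)[::-1])),1))
for n,u,v,z in [("brassP",331,126.5,46),("redP",284,212,46),("blackP",349,275,46),("greyP",436,240,46),("brasstop",333,131,104),("tongue",369,20,15),("tongue",367.5,84,15),("crank top",330,221,180),("footL",241,180,12)]: print(n,A(f(u,v,z)))
go([619,28.3,165],tilt(12.5,0),grasp=True)
```

```text
brassP (array([564.3,  26.6]), np.float64(83.1), np.float64(-146.9))
redP (array([660.1,  -1.1]), np.float64(77.6), np.float64(-70.4))
blackP (array([715.3,  82.7]), np.float64(82.0), np.float64(7.5))
greyP (array([654.4, 163.2]), np.float64(93.5), np.float64(77.4))
brasstop (array([565.2,  27.2]), np.float64(82.1), np.float64(-146.9))
tongue (array([457.5,  40.5]), np.float64(179.3), np.float64(-169.9))
tongue (array([515.4,  54.5]), np.float64(119.9), np.float64(-171.6))
crank top (array([615. ,  34.9]), np.float64(41.7), np.float64(-117.1))
footL (array([645.3, -57.1]), np.float64(129.6), np.float64(-85.0))
t 3.4 shift [-1.7 -4.  85.2] turn [0.  0.  0.5] q [-0.35  0.34  0.25  1.75 -0.09  1.06  1.73]
```

```bash
python3 -m jog '[{"tx":-0.001,"ty":-0.003,"tz":0.04,"ax":0,"ay":0,"az":0,"claw":1},{"tx":-0.001,"ty":-0.003,"tz":0.07,"ax":0,"ay":0,"az":0,"claw":0.7},{"tx":-0.001,"ty":-0.003,"tz":0.084,"ax":0,"ay":0,"az":0,"claw":0.5},{"tx":-0.001,"ty":-0.003,"tz":0.084,"ax":0,"ay":0,"az":0,"claw":0.4},{"tx":-0.001,"ty":-0.003,"tz":0.084,"ax":0,"ay":0,"az":0,"claw":0.4},{"tx":-0.001,"ty":-0.003,"tz":0.084,"ax":0,"ay":0,"az":0,"claw":0.36},{"tx":-0.001,"ty":-0.003,"tz":0.084,"ax":0,"ay":0,"az":0,"claw":0.36}]' 25
python3 - <<'E'
from h import *
s=arm.read_state();p=arm.capture("wrist");cv2.imwrite("pics/w2.png",p["img"])
E
```

```text
time_s: 4.1
position: [619.0, 28.0, 148.6]
tcp_rot: [-0.112, 0.994, 0.0, 0.001]
force: [-0.1, 0.5, 0.4]
width: 30.7
grip_force: 0.0
```

View pics/w2.png

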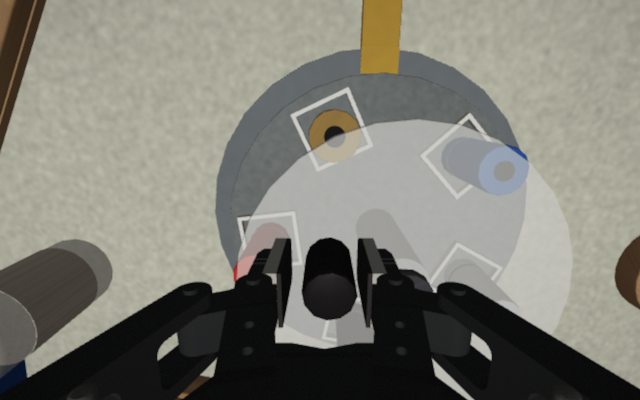

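```bash
python3 -m jog '[{"tx":0,"ty":0,"tz":0,"ax":0,"ay":0,"az":0,"claw":0.3},{"tx":0,"ty":0,"tz":0,"ax":0,"ay":0,"az":0,"claw":0.25},{"tx":0,"ty":0,"tz":0,"ax":0,"ay":0,"az":0,"claw":0.2},{"tx":0,"ty":0,"tz":0,"ax":0,"ay":0,"az":0,"claw":0.2},{"tx":0,"ty":0,"tz":0,"ax":0,"ay":0,"az":0,"claw":0.2}]' 25
python3 - <<'E'
from h import *
s=arm.read_state();M=R.from_quat(s["tcp_rot"]).as_matrix();P=np.array(s["position"])
c=np.array([633.5,72]); d=P[:2]-c; a0=np.arctan2(d[1],d[0]);print(np.hypot(*d),np.degrees(a0))
for D in [1,3,6,9,11.5,13,13.5,15,17.5,20.5,23,25,26]:
    a=a0-np.radians(D);w=45*np.array([np.cos(a)-np.cos(a0),np.sin(a)-np.sin(a0),0]);print(D,np.round(M.T@w,1)[:2])
E
```

```text
time_s: 4.65
position: [619.1, 29.3, 148.2]
tcp_rot: [-0.112, 0.994, 0.001, 0.001]
force: [0.6, 6.4, 6.2]
width: 21.2
grip_force: 24.2
45.08192473566394 -108.65720352161824
1 [0.7 0.4]
3 [2.  1.3]
6 [3.9 2.7]
9 [5.7 4.2]
11.5 [7.2 5.5]
13 [8.  6.3]
13.5 [8.3 6.6]
15 [9.1 7.4]
17.5 [10.4  8.9]
20.5 [11.9 10.7]
23 [13.1 12.3]
25 [14.  13.5]
26 [14.4 14.2]
```

```bash
python3 -m jog '[{"tx":0.0007,"ty":0.0004,"tz":0,"ax":0,"ay":0,"az":0,"claw":0.2},{"tx":0.002,"ty":0.0013,"tz":0,"ax":0,"ay":0,"az":0,"claw":0.2},{"tx":0.0036,"ty":0.0025,"tz":0,"ax":0,"ay":0,"az":0,"claw":0.2},{"tx":0.0052,"ty":0.0038,"tz":0,"ax":0,"ay":0,"az":0,"claw":0.2},{"tx":0.0066,"ty":0.0050,"tz":0,"ax":0,"ay":0,"az":0,"claw":0.2},{"tx":0.0075,"ty":0.0058,"tz":0,"ax":0,"ay":0,"az":0,"claw":0.2},{"tx":0.0080,"ty":0.0063,"tz":0,"ax":0,"ay":0,"az":0,"claw":0.2},{"tx":0.0080,"ty":0.0063,"tz":0,"ax":0,"ay":0,"az":0,"claw":0.2}]'
python3 -m jog '[{"tx":0.0005,"ty":0.0006,"tz":0,"ax":0,"ay":0,"az":0,"claw":0.2},{"tx":0.0014,"ty":0.0016,"tz":0,"ax":0,"ay":0,"az":0,"claw":0.2},{"tx":0.0026,"ty":0.0030,"tz":0,"ax":0,"ay":0,"az":0,"claw":0.2},{"tx":0.0039,"ty":0.0046,"tz":0,"ax":0,"ay":0,"az":0,"claw":0.2},{"tx":0.0051,"ty":0.0062,"tz":0,"ax":0,"ay":0,"az":0,"claw":0.2},{"tx":0.0060,"ty":0.0073,"tz":0,"ax":0,"ay":0,"az":0,"claw":0.2},{"tx":0.0064,"ty":0.0079,"tz":0,"ax":0,"ay":0,"az":0,"claw":0.2},{"tx":0.0064,"ty":0.0079,"tz":0,"ax":0,"ay":0,"az":0,"claw":0.2}]'
python3 -m jog '[{"tx":0,"ty":0,"tz":0,"ax":0,"ay":0,"az":0,"claw":0.3},{"tx":0,"ty":0,"tz":0,"ax":0,"ay":0,"az":0,"claw":0.4},{"tx":0,"ty":0,"tz":-0.02,"ax":0,"ay":0,"az":0,"claw":0.5},{"tx":0,"ty":0,"tz":-0.06,"ax":0,"ay":0,"az":0,"claw":0.7},{"tx":0,"ty":0,"tz":-0.085,"ax":0,"ay":0,"az":0,"claw":1},{"tx":0,"ty":0,"tz":-0.085,"ax":0,"ay":0,"az":0,"claw":1}]'
python3 - <<'E'
from h import *
s=arm.read_state();p=arm.capture("wrist");cv2.imwrite("pics/w3.png",p["img"]);print(s["time_s"],s["position"])
for n,z in dict(crank_mid=165,cover=138,front=40,brass=40).items():
    for q in arm.pinpoint("wrist",n)[:1]: print(n,np.round(q["point"]),q["confidence"],np.round(onz(p,q["point"],z,s),1))
E
```

```text
time_s: 5.45
position: [610.2, 32.8, 148.3]
tcp_rot: [-0.112, 0.994, 0.0, 0.001]
force: [4.2, 3.5, 5.9]
width: 21.1
grip_force: 24.7
time_s: 6.25
position: [602.0, 38.3, 148.2]
tcp_rot: [-0.112, 0.994, -0.0, 0.001]
force: [1.7, -1.0, 7.9]
width: 21.2
grip_force: 24.9
time_s: 6.85
position: [602.6, 38.5, 235.8]
tcp_rot: [-0.112, 0.994, 0.0, 0.002]
force: [0.7, -0.4, -0.7]
width: 83.3
grip_force: 0.0
6.85 [602.58383318  38.49254862 235.7585574 ]
crank_mid [325. 216.] 0.75 [604.8  39.2 165. ]
cover [362. 249.] 0.71 [634.3  75.7 138. ]
brass [347. 131.] 0.76 [552.6  50.7  40. ]
```

View pics/w3.png

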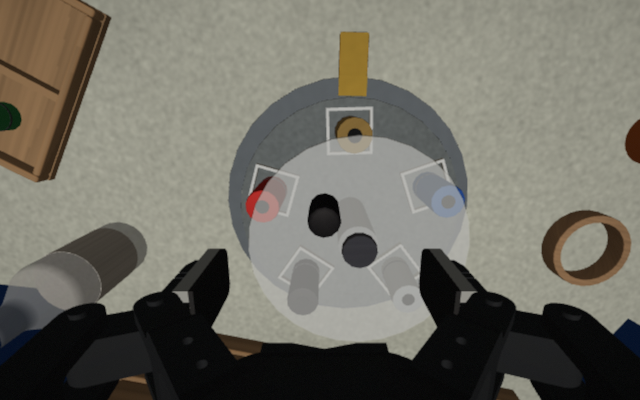

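Run:
```python
from h import *
s=arm.read_state();p=arm.capture("wrist")
print(onz(p,(355,134),104,s),onz(p,(350,130),46,s))
T=tilt(12.5,42);g=np.array([549.5,54,79])
go(g-130*T[:,2],T,grasp=True)
```

```text
[547.45113192  51.4984593  104.        ] [547.25405333  51.96128972  46.        ]
t 7.15 shift [120.7  27.   69.7] turn [  0.1 -42.1   0.3] q [-0.37  0.31  0.25  1.79 -0.09  1.06  1.7 ]
```

```bash
python3 -m jog '[{"tx":0.045,"ty":0.008,"tz":0,"ax":0,"ay":-8,"az":0,"claw":1},{"tx":0.085,"ty":0.018,"tz":0.02,"ax":0,"ay":-16,"az":0,"claw":1},{"tx":0.121,"ty":0.027,"tz":0.04,"ax":0,"ay":-24,"az":0,"claw":1},{"tx":0.121,"ty":0.027,"tz":0.07,"ax":0,"ay":-32,"az":0,"claw":1},{"tx":0.121,"ty":0.027,"tz":0.07,"ax":0,"ay":-40,"az":0,"claw":1},{"tx":0.121,"ty":0.027,"tz":0.07,"ax":0,"ay":-42,"az":0,"claw":1},{"tx":0.121,"ty":0.027,"tz":0.07,"ax":0,"ay":-42,"az":0,"claw":1},{"tx":0.121,"ty":0.027,"tz":0.07,"ax":0,"ay":-42,"az":0,"claw":1}]'
python3 - <<'E'
from h import *
s=arm.read_state();p=arm.capture("wrist");cv2.imwrite("pics/w4.png",p["img"])
for q in arm.pinpoint("wrist","brass")[:2]: print(np.round(q["point"]),q["confidence"],np.round(onz(p,q["point"],40,s),1))
print(arm.search_frame("wrist","brass")[:1])
t=arm.capture("top")
for q in arm.pinpoint("top","brass")[:2]: print(np.round(q["point"]),q["confidence"],np.round(onz(t,q["point"],40),1))
T=tilt(12.5,42);g=np.array([549.5,54,79])
go(g,T,grasp=True)
E
```

```text
time_s: 7.95
position: [473.8, 42.8, 178.5]
tcp_rot: [-0.115, 0.961, 0.051, 0.248]
force: [0.2, 0.5, -0.1]
width: 85.2
grip_force: 0.0
[305. 184.] 0.95 [550.6  49.4  40. ]
[{'rect': [287.0, 175.9, 331.1, 249.8], 'confidence': 0.77}]
[298. 225.] 0.63 [545.9  47.4  40. ]
t 8.2 shift [-21.8 -12.1 141.9] turn [  2.9 -12.8   0. ] q [ 0.12 -0.03 -0.28  2.43 -0.34  0.25  1.95]
```

View pics/w4.png

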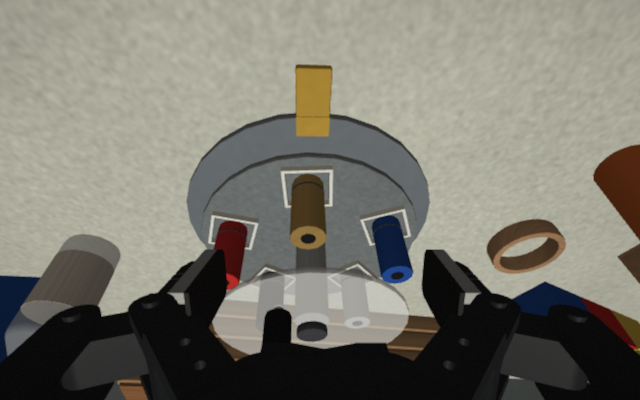

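Run:
```python
from h import *
for t in (36,40):
  T=tilt(12.5,t);g=np.array([549.5,51.5,79])
  go(g-65*T[:,2],T,grasp=True);go(g,T,grasp=True)
```

```text
t 8.2 shift [-11.6 -11.2  77.4] turn [ 2.9 -6.8  0.2] q [ 0.12 -0.03 -0.28  2.43 -0.34  0.25  1.95]
t 8.2 shift [-19.4 -14.5 141.8] turn [ 2.9 -6.8  0.2] q [ 0.12 -0.03 -0.28  2.43 -0.34  0.25  1.95]
t 8.2 shift [ -8.4 -11.2  77.9] turn [  2.9 -10.8   0.1] q [ 0.12 -0.03 -0.28  2.43 -0.34  0.25  1.95]
t 8.2 shift [-20.6 -14.5 141.6] turn [  2.9 -10.8   0.1] q [ 0.12 -0.03 -0.28  2.43 -0.34  0.25  1.95]
```

```bash
python3 -m jog '[{"tx":-0.003,"ty":-0.004,"tz":0.025,"ax":0,"ay":0,"az":0,"claw":1},{"tx":-0.006,"ty":-0.008,"tz":0.05,"ax":1,"ay":-3,"az":0,"claw":1},{"tx":-0.010,"ty":-0.011,"tz":0.075,"ax":2.9,"ay":-9,"az":0,"claw":1},{"tx":-0.010,"ty":-0.011,"tz":0.077,"ax":2.9,"ay":-9,"az":0,"claw":1},{"tx":-0.010,"ty":-0.011,"tz":0.077,"ax":2.9,"ay":-9,"az":0,"claw":1}]'
python3 - <<'E'
from h import *
s=arm.read_state();M=R.from_quat(s["tcp_rot"]).as_matrix();z=M[:,2];print("tilt",np.degrees(np.arccos(-z[2])),np.degrees(np.arctan2(z[1],z[0])))
for t in (36,40):
  T=tilt(12.5,t);g=np.array([549.5,51.5,79])
  go(g,T,grasp=True)
E
```

```text
time_s: 8.7
position: [502.5, 34.8, 156.6]
tcp_rot: [-0.12, 0.958, 0.049, 0.257]
force: [0.0, -0.7, -0.0]
width: 84.9
grip_force: 0.0
tilt 30.29494942492963 18.030187329036256
t 8.7 shift [ -5.7   0.6 110.7] turn [ 2.8 -5.8  0.9] q [-0.42  0.04  0.29  2.44 -0.64  0.18  2.29]
t 8.7 shift [ -6.9   0.6 110.6] turn [ 2.9 -9.8  0.8] q [-0.42  0.04  0.29  2.44 -0.64  0.18  2.29]
```

```bash
python3 -m jog '[{"tx":-0.003,"ty":0,"tz":0.045,"ax":2.8,"ay":-6,"az":0,"claw":1},{"tx":-0.003,"ty":0,"tz":0.045,"ax":2.8,"ay":-6,"az":0,"claw":1},{"tx":-0.003,"ty":0,"tz":0.045,"ax":2.8,"ay":-6,"az":0,"claw":1},{"tx":-0.003,"ty":0,"tz":0.045,"ax":2.8,"ay":-6,"az":0,"claw":1},{"tx":-0.003,"ty":0,"tz":0.045,"ax":2.8,"ay":-6,"az":0,"claw":1},{"tx":-0.003,"ty":0,"tz":0.045,"ax":2.8,"ay":-6,"az":0,"claw":1}]'
python3 - <<'E'
from h import *
s=arm.read_state();M=R.from_quat(s["tcp_rot"]).as_matrix();z=M[:,2];print("tilt",np.degrees(np.arccos(-z[2])),np.degrees(np.arctan2(z[1],z[0])))
for t in (32,36):
  T=tilt(12.5,t);g=np.array([549.5,51.5,79])
  go(g,T,grasp=True)
E
```

```text
time_s: 9.3
position: [521.7, 29.1, 167.8]
tcp_rot: [-0.121, 0.951, 0.037, 0.283]
force: [0.1, 0.2, -0.2]
width: 85.4
grip_force: 0.0
tilt 33.12621402645634 14.82347958051381
t 9.3 shift [ 21.7  14.  110.9] turn [1.3 1.1 1.7] q [-1.22  0.04  1.15  2.46 -0.95  0.17  2.65]
t 9.3 shift [ 20.4  14.  110.9] turn [ 1.3 -2.9  1.6] q [-1.22  0.04  1.15  2.46 -0.95  0.17  2.65]
```

```bash
cat > kin.py <<'E'
import numpy as np, itertools
from scipy.spatial.transform import Rotation as R
from scipy.optimize import least_squares
L=np.array([-2.85,-.5,-1.23,.21,-1.02,.16,-2.73]);U=np.array([2.85,2.14,1.37,2.46,4.16,2.05,2.73])
Z=lambda a:R.from_euler('z',a).as_matrix(); Y=lambda a:R.from_euler('y',a).as_matrix()
def fk(q,P,s):
    h,d1,a3,a4,d2,a6,d3,a2,c1,c3,c5,c7=P
    M=Z(s[0]*q[0]+c1);p=np.array([0,0,h*1000.])+M@[a2*1000,0,0]
    M=M@Y(q[1])@Z(s[1]*q[2]+c3);p=p+M@(1000*np.array([a3,0,d1]))
    M=M@Y(q[3])@Z(s[2]*q[4]+c5);p=p+M@(1000*np.array([a4,0,d2]))
    M=M@Y(q[5])@Z(s[3]*q[6]+c7);p=p+M@(1000*np.array([0,0,d3]))+M@Z(-(s[3]*q[6]+c7))@[a6*1000,0,0]
    return p,M
D=[([-1.282,.426,.074,1.606,-.034,1.111,-.067],[286.776,611.012,231.302],[.2176,.976,0,0]),
([-.71,.22,.11,1.89,-.03,1.03,1.21],[483.6,264.8,231.6],[-.112,.994,0,0]),
([-.35,.34,.25,1.75,-.09,1.06,1.73],[617.9,26.5,231.2],[-.11,.994,0,0]),
([-.37,.31,.25,1.79,-.09,1.06,1.70],[602.6,38.5,235.8],[-.112,.994,0,.002]),
([.12,-.03,-.28,2.43,-.34,.25,1.95],[473.8,42.8,178.5],[-.115,.961,.051,.248]),
([-.42,.04,.29,2.44,-.64,.18,2.29],[502.5,34.8,156.6],[-.12,.958,.049,.257]),
([-1.22,.04,1.15,2.46,-.95,.17,2.65],[521.7,29.1,167.8],[-.121,.951,.037,.283])]
def res(P,s):
    r=[]
    for q,p,o in D:
        a,M=fk(q,P,s);r+=list((a-p)/5);r+=list(((M-R.from_quat(o).as_matrix())*100).ravel())
    return np.array(r+list(np.array(P[:8])*.02))
def fit():
    best=None
    for s in itertools.product([1,-1],repeat=4):
        for c7 in (0,1.57,3.14,-1.57):
            f=least_squares(res,[.33,.4,0,0,.4,.09,.3,0,0,0,0,c7],args=(s,))
            if best is None or f.cost<best[0].cost: best=(f,s)
    return best
if __name__=="__main__":
    f,s=fit();print(f.cost,s,np.round(f.x,3));np.savez("kin.npz",P=f.x,s=s)
    for q,p,o in D:print(np.round(fk(q,f.x,s)[0]-p,1))
E
python3 kin.py
```

```text
86.17153716506894 (-1, -1, -1, -1) [ 0.305  0.492  0.046 -0.007  0.494  0.007  0.292 -0.013 -0.054 -0.031
  0.011  1.484]
[-8.5 -1.3 -0.7]
[-0.1 17.9  6. ]
[ 0.3  7.  -0.8]
[-4.   5.5 -4.2]
[14.2 21.   3. ]
[-4.8 13.2 -0.8]
[-13.  -13.7  -2.6]
```

```bash
cat > scan.py <<'E'
from kin import *
from h import tilt
k=np.load("kin.npz");P=k["P"];s=k["s"]
def ik(g,T,y0):
    p=np.array(g,float)+18.7*T[:,2];best=None
    for q0 in y0:
        f=least_squares(lambda q:np.r_[(fk(q,P,s)[0]-p)/5,((fk(q,P,s)[1]-T)*50).ravel(),.02*(q-y0[0])],np.clip(q0,L+.05,U-.05),bounds=(L+.03,U-.03))
        if best is None or f.cost<best.cost:best=f
    a,M=fk(best.x,P,s);return best.cost,np.linalg.norm(a-p),best.x
S=[np.array([-.35,.34,.25,1.75,-.09,1.06,1.73]),np.array([.12,.1,-.28,2.3,-.3,.4,1.9]),np.array([-1.2,.1,1,2.4,-.9,.3,2.5]),np.array([.8,.3,-.9,2.2,.7,.5,1.5])]
S2=[q*[1,1,1,1,1,1,1]-[0,0,0,0,0,0,2.9] for q in S]
g=np.array([549.5,51.5,79])
if __name__=="__main__":
  for ys in (1,-1):
   for az in (12,30,-10):
    for t in (27,32,37,42):
      T=tilt(az,t,ys);o=[]
      for w in (g,g-60*T[:,2],g+[-70*np.cos(np.radians(az)),-70*np.sin(np.radians(az)),14]):
        c,e,q=ik(w,T,S if ys>0 else S2);o.append((round(c,1),round(e)))
        if w is g: q1=q
      print(ys,az,t,o,np.round(q1,2))
E
python3 scan.py
```

```text
1 12 27 [(np.float64(0.0), 0), (np.float64(0.0), 0), (np.float64(3.6), 11)] [ 0.59  0.44 -0.77  2.31  1.46  0.19  0.31]
1 12 32 [(np.float64(0.0), 0), (np.float64(0.0), 0), (np.float64(19.0), 25)] [ 0.92  0.66 -1.14  2.36  1.94  0.43 -0.01]
1 12 37 [(np.float64(0.0), 0), (np.float64(7.4), 16), (np.float64(44.6), 40)] [ 0.99  0.77 -1.2   2.41  2.2   0.53 -0.18]
1 12 42 [(np.float64(0.0), 0), (np.float64(23.0), 28), (np.float64(70.1), 49)] [-0.12  0.38 -0.    2.43  3.46  0.41 -1.82]
1 30 27 [(np.float64(0.0), 0), (np.float64(0.0), 0), (np.float64(0.0), 0)] [ 0.83  0.54 -0.97  2.28  0.97  0.19  1.2 ]
1 30 32 [(np.float64(0.0), 0), (np.float64(1.7), 5), (np.float64(3.7), 11)] [ 0.97  0.64 -1.09  2.33  1.59  0.19  0.67]
1 30 37 [(np.float64(0.0), 0), (np.float64(19.8), 17), (np.float64(15.3), 25)] [ 1.1   0.79 -1.2   2.37  2.02  0.28  0.36]
1 30 42 [(np.float64(0.0), 0), (np.float64(55.2), 26), (np.float64(85.4), 34)] [ 1.14  0.84 -1.2   2.4   2.4   0.29  0.04]
1 -10 27 [(np.float64(0.0), 0), (np.float64(0.0), 0), (np.float64(0.2), 2)] [-0.13  0.35 -0.13  2.29  1.3   0.19 -0.09]
1 -10 32 
[... 1148 characters left out ...]
10), (np.float64(15.3), 25)] [ 1.1   0.78 -1.2   2.36  1.93  0.26 -2.7 ]
-1 30 42 [(np.float64(11.5), 10), (np.float64(30.4), 21), (np.float64(51.1), 28)] [ 1.14  0.83 -1.2   2.35  2.01  0.21 -2.7 ]
-1 -10 27 [(np.float64(1.8), 5), (np.float64(0.0), 0), (np.float64(3.1), 7)] [-1.01  0.47  0.81  2.28 -0.99  0.19 -1.12]
-1 -10 32 [(np.float64(22.3), 16), (np.float64(3.5), 7), (np.float64(24.2), 19)] [-1.12  0.5   0.91  2.28 -0.99  0.19 -1.17]
-1 -10 37 [(np.float64(64.4), 28), (np.float64(28.5), 20), (np.float64(63.7), 30)] [-1.24  0.54  1.01  2.29 -0.99  0.19 -1.23]
-1 -10 42 [(np.float64(125.5), 39), (np.float64(75.5), 31), (np.float64(118.4), 41)] [-1.36  0.61  1.1   2.29 -0.99  0.19 -1.3 ]
```

```bash
cat > scan2.py <<'E'
from scan import *
g=np.array([549.5,51.5,86])
for az in (12,20,28):
  for t in (26,28,30,33):
    T=tilt(az,t);o=[]
    u=np.array([np.cos(np.radians(az)),np.sin(np.radians(az)),0]);q=S[0]
    for w in (g-60*T[:,2],g,g+[0,0,14],g-30*u+[0,0,14]):
        c,e,q=ik(w,T,[q]);o.append((round(c,1),round(e)));o.append(np.round(q,2))
    print(az,t,o[0],o[1],o[2],o[3],o[4],o[6],o[7])
E
python3 scan2.py
python3 -c "
from scan import *
for q5 in (0,.8,1.57,2.4,3.14):
  M=fk([-.1,.1,0,2.4,q5,.5,0],P,s)[1];print(q5,np.round(M[:,2],2))"
```

```text
12 26 (np.float64(0.0), 0) [-0.18  0.17  0.04  2.34 -0.41  0.2   2.03] (np.float64(0.9), 3) [-0.42  0.33  0.29  2.28 -0.99  0.19  2.57] (np.float64(0.0), 0) (np.float64(0.6), 3) [-0.48  0.27  0.35  2.35 -0.99  0.19  2.58]
12 28 (np.float64(0.0), 0) [-0.54  0.18  0.41  2.36 -0.86  0.19  2.45] (np.float64(5.8), 8) [-0.4   0.33  0.27  2.28 -0.99  0.19  2.57] (np.float64(2.3), 5) (np.float64(5.0), 8) [-0.45  0.26  0.33  2.35 -0.99  0.19  2.59]
12 30 (np.float64(1.0), 4) [-0.59  0.18  0.47  2.38 -0.99  0.19  2.58] (np.float64(15.0), 14) [-0.37  0.32  0.25  2.28 -0.99  0.19  2.58] (np.float64(8.8), 10) (np.float64(13.4), 13) [-0.42  0.24  0.3   2.35 -0.99  0.19  2.6 ]
12 33 (np.float64(11.0), 12) [-0.53  0.16  0.42  2.38 -0.99  0.19  2.6 ] (np.float64(36.6), 21) [-0.32  0.3   0.21  2.28 -0.99  0.19  2.6 ] (np.float64(26.5), 18) (np.float64(33.7), 21) [-0.35  0.23  0.25  2.35 -0.99  0.19  2.61]
20 26 (np.float64(0.0), 0) [-0.06  0.18 -0.03  2.33 -0.63  0.25  2.42] (np.float64(0.3), 2) [-0.12  0.33  0.01  2.28 -0.93  0.19  2.7 ] (np.float64(0.0), 0) (np.float64(0.1), 1) [-0.05  0.26 -0.03  2
[... 1014 characters left out ...]
[ 0.3   0.35 -0.38  2.27 -0.7   0.19  2.7 ] (np.float64(0.3), 2) (np.float64(1.3), 4) [ 0.48  0.3  -0.52  2.33 -0.66  0.19  2.7 ]
28 30 (np.float64(0.0), 0) [ 0.71  0.24 -0.74  2.36 -0.66  0.2   2.7 ] (np.float64(7.8), 10) [ 0.38  0.35 -0.46  2.27 -0.68  0.19  2.7 ] (np.float64(3.6), 7) (np.float64(5.8), 9) [ 0.58  0.31 -0.61  2.33 -0.64  0.19  2.7 ]
28 33 (np.float64(3.3), 7) [ 0.9   0.27 -0.92  2.37 -0.62  0.19  2.7 ] (np.float64(22.3), 17) [ 0.51  0.37 -0.58  2.27 -0.65  0.19  2.7 ] (np.float64(14.7), 14) (np.float64(18.3), 16) [ 0.73  0.33 -0.75  2.33 -0.61  0.19  2.7 ]
0 [ 0.14  0.   -0.99]
0.8 [ 0.26 -0.34 -0.9 ]
1.57 [ 0.53 -0.47 -0.7 ]
2.4 [ 0.81 -0.32 -0.49]
3.14 [ 0.91  0.01 -0.42]
```

```bash
cat > scan3.py <<'E'
from scan import *
D0=tilt(12.5,0)
def ori(az,t):
    a=np.radians(az);return R.from_rotvec(np.radians(t)*np.array([np.sin(a),-np.cos(a),0])).as_matrix()@D0
if __name__=="__main__":
  print(np.round(ori(12.5,30)-tilt(12.5,30),3).max())
  for W in ([560,-20,240],[620,-40,260],[680,0,300]):
    W=np.array(W,float);q=np.array([-1.22,.04,1.15,2.4,-.95,.2,2.6]);print(W)
    for q0 in [S[0]]:
      q=q0
      for az,t in [(0,0),(-78,10),(-78,20),(-78,30),(-60,33),(-40,36),(-20,38),(0,38),(12.5,38)]:
        c,e,q=ik(W,ori(az,t),[q]);print(az,t,round(c,1),round(e),np.round(q,2))
    g=np.array([549.5,51.5,82])
    for w in (g-[60,13,-90],g-70*ori(12.5,38)[:,2],g,g+[0,0,14],g-[40,8,-14],g-[40,8,-120]):
        c,e,q=ik(w,ori(12.5,38),[q]);print("g",round(c,1),round(e),np.round(q,2))
E
python3 scan3.py
```

```text
0.0
[560. -20. 240.]
0 0 0.0 0 [-0.3   0.25  0.28  1.9  -0.08  1.    1.81]
-78 10 0.0 0 [-0.4   0.24  0.3   1.93  0.13  0.96  1.61]
-78 20 0.0 0 [-0.5   0.24  0.32  1.95  0.34  0.95  1.4 ]
-78 30 0.0 0 [-0.6   0.27  0.34  1.97  0.54  0.98  1.2 ]
-60 33 0.0 0 [-0.64  0.2   0.36  2.09  0.69  0.81  1.03]
-40 36 0.0 0 [-0.65  0.11  0.38  2.21  0.87  0.58  0.83]
-20 38 0.0 0 [-0.61  0.04  0.42  2.31  0.95  0.32  0.76]
0 38 0.5 5 [-1.46 -0.13  1.34  2.35  0.71  0.19  1.06]
12.5 38 0.0 0 [-1.24  0.03  1.28  2.33 -0.96  0.28  2.69]
g 22.5 20 [-0.    0.03 -0.07  2.43 -0.99  0.19  2.68]
g 46.7 26 [-0.13  0.1   0.05  2.4  -0.99  0.19  2.67]
g 97.3 34 [-0.15  0.28  0.06  2.27 -0.99  0.19  2.65]
g 80.3 31 [-0.18  0.26  0.08  2.28 -0.99  0.19  2.64]
g 95.2 36 [-0.07  0.19 -0.01  2.37 -0.99  0.19  2.68]
g 3.7 8 [ 0.64 -0.01 -0.71  2.43 -0.99  0.19  2.66]
[620. -40. 260.]
0 0 0.0 0 [-0.26  0.34  0.29  1.73 -0.11  1.09  1.85]
-78 10 0.0 0 [-0.36  0.33  0.32  1.76  0.08  1.03  1.69]
-78 20 0.0 0 [-0.47  0.33  0.35  1.79  0.28  1.    1.51]
-78 30 0.0 0 [-0.57  0.35  0.39  1.82  0.47  1.    1.33]
-60 33
[... 747 characters left out ...]
  0.41  0.34  1.58  0.23  1.14  1.52]
-78 30 0.0 0 [-0.58  0.43  0.38  1.61  0.4   1.14  1.38]
-60 33 0.0 0 [-0.63  0.35  0.41  1.74  0.5   0.94  1.26]
-40 36 0.0 0 [-0.65  0.26  0.43  1.88  0.59  0.68  1.14]
-20 38 0.0 0 [-0.59  0.18  0.42  1.98  0.5   0.43  1.2 ]
0 38 0.0 0 [-0.3   0.15  0.23  2.01 -0.1   0.32  1.79]
12.5 38 0.0 0 [-0.14  0.15  0.13  2.   -0.53  0.39  2.21]
g 22.5 20 [-0.    0.03 -0.07  2.43 -0.99  0.19  2.68]
g 46.7 26 [-0.13  0.1   0.05  2.4  -0.99  0.19  2.67]
g 97.3 34 [-0.15  0.28  0.06  2.27 -0.99  0.19  2.65]
g 80.3 31 [-0.18  0.26  0.08  2.28 -0.99  0.19  2.64]
g 95.2 36 [-0.07  0.19 -0.01  2.37 -0.99  0.19  2.68]
g 3.7 8 [ 0.64 -0.01 -0.71  2.43 -0.99  0.19  2.66]
```

```bash
cat > scan4.py <<'E'
from scan3 import *
g=np.array([549.5,51.5,82])
for W in ([560,-20,240],[600,-60,240],[560,-130,150],[600,-130,130],[620,-130,180]):
  for t in (45,55,65):
    q=S[0];W=np.array(W,float);o=[];n=[]
    seq=[(W,0,0),(W,-78,15),(W,-78,30),(W,-78,t),(W,-60,t),(W,-40,t),(W,-20,t),(W,0,t),(W,12.5,t)]
    seq+=[(W*(1-k)+(g-[45,10,-50])*k,12.5,t+(38-t)*k) for k in (.25,.5,.75,1)]+[(g,12.5,38),(g+[0,0,14],12.5,38),(g-[35,8,-14],12.5,38)]
    for w,az,tt in seq:
        c,e,q=ik(w,ori(az,tt),[q]);o.append(round(e));n.append(round(q[4],1))
    print(W,t,o,n,np.round(q,2))
E
python3 scan4.py
```

```text
[560. -20. 240.] 45 [0, 0, 0, 0, 0, 0, 0, 7, 18, 28, 41, 53, 27, 34, 31, 35] [np.float64(-0.1), np.float64(0.2), np.float64(0.5), np.float64(0.8), np.float64(1.0), np.float64(1.2), np.float64(1.5), np.float64(1.8), np.float64(1.5), np.float64(1.3), np.float64(1.1), np.float64(0.7), np.float64(-1.0), np.float64(-1.0), np.float64(-1.0), np.float64(-1.0)] [-0.07  0.2  -0.    2.36 -0.99  0.19  2.68]
[560. -20. 240.] 55 [0, 0, 0, 0, 0, 0, 5, 17, 9, 14, 18, 20, 23, 0, 0, 16] [np.float64(-0.1), np.float64(0.2), np.float64(0.5), np.float64(0.9), np.float64(1.2), np.float64(1.5), np.float64(2.1), np.float64(3.3), np.float64(4.1), np.float64(4.1), np.float64(4.1), np.float64(4.1), np.float64(4.1), np.float64(3.8), np.float64(3.8), np.float64(3.8)] [-0.11  0.29  0.01  2.43  3.75  0.24 -2.09]
[560. -20. 240.] 65 [0, 0, 0, 0, 0, 0, 25, 44, 31, 32, 30, 26, 23, 0, 0, 16] [np.float64(-0.1), np.float64(0.2), np.float64(0.5), np.float64(1.0), np.float64(1.3), np.float64(1.7), np.float64(2.3), np.float64(3.3), np.float64(3.9), np.float64(4.0), np.float64(4.0), np.float64(4.1), np.float64(4.1), np.float
[... 4102 characters left out ...]
4(-0.2), np.float64(0.1), np.float64(0.4), np.float64(0.7), np.float64(0.8), np.float64(2.0), np.float64(2.9), np.float64(3.8), np.float64(4.1), np.float64(4.0), np.float64(3.9), np.float64(4.1), np.float64(4.1), np.float64(3.8), np.float64(3.8), np.float64(3.8)] [-0.11  0.29  0.01  2.43  3.75  0.24 -2.09]
[ 620. -130.  180.] 65 [0, 0, 0, 0, 0, 0, 0, 0, 0, 0, 5, 16, 23, 0, 0, 16] [np.float64(-0.2), np.float64(0.1), np.float64(0.4), np.float64(0.8), np.float64(0.8), np.float64(2.2), np.float64(3.0), np.float64(3.6), np.float64(4.0), np.float64(4.0), np.float64(4.0), np.float64(4.0), np.float64(4.1), np.float64(3.8), np.float64(3.8), np.float64(3.8)] [-0.11  0.29  0.01  2.43  3.75  0.24 -2.09]
```

```bash
cat > scan5.py <<'E'
from scan3 import *
g=np.array([549.5,51.5,82])
def run(AZ,t,v=False):
    D=tilt(AZ,0)
    def o2(az,t):
        a=np.radians(az);return R.from_rotvec(np.radians(t)*np.array([np.sin(a),-np.cos(a),0])).as_matrix()@D
    T=tilt(AZ,t);u=np.array([np.cos(np.radians(AZ)),np.sin(np.radians(AZ)),0])
    W=np.array([560,0,240.]);pre=g-60*T[:,2]
    seq=[(W,0,0),(W,-78,15),(W,-78,30),(W*.5+pre*.5,-50,t),(pre,-50,t),(pre,-30,t),(pre,AZ,t),(g-30*T[:,2],AZ,t),(g,AZ,t),(g+[0,0,14],AZ,t),(g-20*u+[0,0,14],AZ,t-3),(g-38*u+[0,0,14],AZ,t-6),(g-38*u+[0,0,60],AZ,t-8),(g-38*u+[0,0,110],AZ,t-15)]
    q=S[0];e_=[];Q=[]
    for w,az,tt in seq:
        c,e,q=ik(w,o2(az,tt),[q]);e_.append(round(e));Q.append(np.round(q,2))
    print(AZ,t,e_)
    if v: print(np.array(Q))
for AZ in (12,0,-10,-20):
    for t in (29,32,35): run(AZ,t,t==32)
E
python3 scan5.py
```

```text
12 29 [0, 0, 0, 0, 0, 0, 2, 7, 12, 9, 3, 0, 0, 0]
12 32 [0, 0, 0, 0, 0, 0, 0, 0, 0, 0, 0, 0, 0, 0]
[[-0.33  0.25  0.27  1.9  -0.08  1.    1.76]
 [-0.48  0.24  0.3   1.94  0.24  0.96  1.46]
 [-0.62  0.27  0.33  1.96  0.53  1.    1.17]
 [-0.71  0.22  0.35  2.19  0.76  0.65  0.82]
 [-0.77  0.31  0.36  2.24  0.83  0.57  0.64]
 [-0.81  0.25  0.45  2.34  1.02  0.34  0.46]
 [ 0.99  0.35 -1.16  2.43  1.6   0.19  0.19]
 [ 0.94  0.5  -1.14  2.4   1.82  0.31  0.03]
 [ 0.89  0.62 -1.1   2.36  1.94  0.39 -0.03]
 [ 0.9   0.57 -1.11  2.36  1.86  0.35  0.02]
 [ 0.93  0.53 -1.13  2.38  1.67  0.34  0.18]
 [ 0.98  0.54 -1.19  2.39  1.51  0.38  0.34]
 [ 1.01  0.34 -1.2   2.36  0.83  0.32  0.92]
 [ 1.01  0.2  -1.2   2.25  0.29  0.53  1.4 ]]
12 35 [0, 0, 0, 0, 0, 0, 9, 0, 0, 0, 0, 0, 0, 0]
0 29 [0, 0, 0, 0, 0, 0, 0, 0, 0, 0, 0, 0, 0, 0]
0 32 [0, 0, 0, 0, 0, 0, 0, 0, 0, 0, 0, 0, 0, 0]
[[-0.35  0.25  0.3   1.9  -0.08  1.    1.56]
 [-0.5   0.24  0.32  1.94  0.23  0.96  1.26]
 [-0.65  0.28  0.35  1.96  0.52  0.99  0.97]
 [-0.74  0.23  0.38  2.19  0.75  0.65  0.61]
 [-0.81  0.31  0.38  2.24  0.81  0.57  0.44]

[... 1315 characters left out ...]
, 0, 0, 0, 0, 0, 0]
[[-0.39  0.25  0.34  1.9  -0.1   1.01  1.22]
 [-0.54  0.25  0.37  1.94  0.21  0.96  0.92]
 [-0.69  0.28  0.4   1.96  0.5   0.99  0.63]
 [-0.8   0.23  0.43  2.19  0.73  0.65  0.27]
 [-0.87  0.33  0.43  2.23  0.78  0.58  0.1 ]
 [-0.91  0.27  0.52  2.33  0.95  0.35 -0.07]
 [-0.93  0.24  0.57  2.37  1.03  0.23 -0.14]
 [-0.79  0.31  0.46  2.34  1.24  0.19 -0.34]
 [-0.63  0.37  0.32  2.31  1.52  0.19 -0.61]
 [-0.59  0.34  0.28  2.31  1.4   0.21 -0.46]
 [-0.5   0.3   0.17  2.33  1.19  0.24 -0.25]
 [-0.4   0.28  0.06  2.33  1.01  0.27 -0.07]
 [-0.28  0.19 -0.05  2.3   0.69  0.38  0.29]
 [-0.19  0.12 -0.1   2.21  0.31  0.58  0.7 ]]
-20 35 [0, 0, 0, 0, 0, 0, 0, 0, 0, 0, 0, 0, 0, 0]
```

```bash
cat >> h.py <<'E'
def ori(az,t,AZ=-10):
    a=np.radians(az);return R.from_rotvec(np.radians(t)*np.array([np.sin(a),-np.cos(a),0])).as_matrix()@tilt(AZ,0)
def tz():
    z=R.from_quat(arm.read_state()["tcp_rot"]).as_matrix()[:,2];print("tilt",np.round(np.degrees([np.arccos(-z[2]),np.arctan2(z[1],z[0])]),1))
E
python3 - <<'E'
from h import *
W=[550,0,245]
go(W,ori(0,0),grasp=True)
go(W,ori(-78,30),grasp=True)
E
```

```text
t 9.3 shift [-48.8 -35.1 -38.1] turn [ 7.3 32.6 23.9] q [-1.22  0.04  1.15  2.46 -0.95  0.17  2.65]
t 9.3 shift [-49.8 -44.5 -40.5] turn [35.9 26.7 14.6] q [-1.22  0.04  1.15  2.46 -0.95  0.17  2.65]
```

```bash
python3 -m jog '[{"tx":-0.01,"ty":-0.008,"tz":-0.03,"ax":1.5,"ay":6.5,"az":4.8,"claw":1},{"tx":-0.025,"ty":-0.016,"tz":-0.038,"ax":3,"ay":13,"az":9.6,"claw":1},{"tx":-0.04,"ty":-0.026,"tz":-0.038,"ax":4.5,"ay":20,"az":14.4,"claw":1},{"tx":-0.049,"ty":-0.035,"tz":-0.038,"ax":6,"ay":26,"az":19.2,"claw":1},{"tx":-0.049,"ty":-0.035,"tz":-0.038,"ax":7.3,"ay":32.6,"az":23.9,"claw":1},{"tx":-0.049,"ty":-0.035,"tz":-0.038,"ax":7.3,"ay":32.6,"az":23.9,"claw":1},{"tx":-0.049,"ty":-0.035,"tz":-0.038,"ax":7.3,"ay":32.6,"az":23.9,"claw":1}]'
python3 - <<'E'
from h import *
tz();W=[550,0,245]
go(W,ori(0,0),grasp=True)
go(W,ori(-78,30),grasp=True)
E
```

```text
time_s: 10.0
position: [550.4, 0.4, 227.2]
tcp_rot: [0.083, 0.997, 0.0, 0.006]
force: [-1.9, -0.6, -0.2]
width: 85.6
grip_force: 0.0
tilt [ 0.7 -1.5]
t 10.0 shift [ 0.3 -0.4  0.9] turn [0.1 0.7 0.5] q [-0.96  0.36  1.06  1.94 -0.37  1.03  1.66]
t 10.0 shift [-3.2 -9.1 -1.6] turn [ 28.  -10.5   0.3] q [-0.96  0.36  1.06  1.94 -0.37  1.03  1.66]
```

```bash
sed -i '/^for AZ in/,$d' scan5.py
cat >> scan5.py <<'E'
S[0]=np.array([-.96,.36,1.06,1.94,-.37,1.03,1.66])
run(-10,33,True);run(12,33);run(-20,33);run(0,33)
E
python3 scan5.py
```

```text
-10 33 [0, 0, 0, 0, 0, 0, 9, 14, 18, 15, 10, 4, 0, 0]
[[-0.97  0.4   1.03  1.91 -0.39  1.06  1.63]
 [-1.2   0.48  1.18  1.95 -0.22  0.96  1.45]
 [-1.37  0.64  1.29  1.98 -0.11  0.91  1.31]
 [-1.55  0.63  1.34  2.21 -0.19  0.52  1.21]
 [-1.54  0.7   1.23  2.25 -0.25  0.44  1.15]
 [-1.51  0.53  1.19  2.36 -0.27  0.21  1.19]
 [-1.46  0.43  1.22  2.39 -0.99  0.19  1.97]
 [-1.29  0.46  1.06  2.34 -0.99  0.19  1.97]
 [-1.15  0.5   0.94  2.29 -0.99  0.19  1.97]
 [-1.19  0.48  0.98  2.3  -0.99  0.19  1.97]
 [-1.2   0.45  0.98  2.34 -0.99  0.19  1.99]
 [-1.2   0.43  0.97  2.37 -0.99  0.19  1.99]
 [-1.44  0.44  1.25  2.36 -0.85  0.34  1.87]
 [-1.5   0.32  1.34  2.26 -0.42  0.55  1.51]]
12 33 [0, 0, 0, 0, 0, 0, 13, 18, 22, 19, 13, 7, 0, 0]
-20 33 [0, 0, 0, 0, 0, 0, 0, 6, 11, 8, 2, 0, 0, 0]
0 33 [0, 0, 0, 0, 0, 0, 14, 18, 22, 19, 14, 8, 0, 0]
```

```bash
cat > scan6.py <<'E'
from scan3 import *
import sys
g=np.array([549.5,51.5,82])
Q0=np.array([-.96,.36,1.06,1.94,-.37,1.03,1.66])
def run(W2,t2,AZ,t,v=False):
    def o2(az,t):
        a=np.radians(az);return R.from_rotvec(np.radians(t)*np.array([np.sin(a),-np.cos(a),0])).as_matrix()@tilt(AZ,0)
    T=tilt(AZ,t);u=np.array([np.cos(np.radians(AZ)),np.sin(np.radians(AZ)),0])
    W=np.array([550,0,245.]);W2=np.array(W2,float);pre=g-60*T[:,2];mid=(W2+pre)/2+[0,0,30]
    seq=[(W,0,0),(W2,-90,15),(W2,-90,30),(W2,-90,t2),(W2,-70,t2),(W2,-50,t2),(W2,-30,t2),(W2,AZ,t2),(mid,AZ,(t+t2)/2),(pre,AZ,t),(g-30*T[:,2],AZ,t),(g,AZ,t),(g+[0,0,14],AZ,t),(g-20*u+[0,0,14],AZ,t-3),(g-38*u+[0,0,14],AZ,t-6),(g-38*u+[0,0,60],AZ,t-8),(g-38*u+[0,0,110],AZ,t-15)]
    q=Q0;e_=[];Q=[]
    for w,az,tt in seq:
        c,e,q=ik(w,o2(az,tt),[q]);e_.append(round(e));Q.append(np.round(q,2))
    if v or max(e_)<8: print(W2,t2,AZ,t,e_);
    if v:print(np.array(Q))
    return max(e_)
if __name__=="__main__":
  for W2 in ([620,-130,180],[560,-120,200],[600,-60,240],[650,-40,270],[640,-200,220]):
    for t2 in (45,60):
      for AZ,t in ((-10,33),(12,34)): run(W2,t2,AZ,t)
E
python3 scan6.py
```

```text
[600. -60. 240.] 45 -10 33 [0, 0, 0, 0, 0, 0, 0, 0, 0, 0, 0, 0, 0, 0, 0, 0, 0]
[600. -60. 240.] 60 -10 33 [0, 0, 0, 0, 0, 0, 0, 0, 0, 0, 0, 0, 0, 0, 0, 0, 0]
[650. -40. 270.] 60 -10 33 [0, 0, 0, 0, 0, 0, 0, 0, 0, 0, 0, 0, 0, 0, 0, 0, 0]
```

Run:
```python
from scan6 import *
run([600,-60,240],60,-10,33,True);run([600,-60,240],50,-10,33,True)
from h import go,ori
W=[600,-60,240]
for a,t in [(-90,30),(-90,55),(-70,55)]: go(W,ori(a,t),grasp=True)
```

```text
[600. -60. 240.] 60 -10 33 [0, 0, 0, 0, 0, 0, 0, 0, 0, 0, 0, 0, 0, 0, 0, 0, 0]
[[-0.99  0.38  1.05  1.93 -0.37  1.06  1.61]
 [-0.96  0.56  1.09  1.82 -0.26  1.03  1.58]
 [-1.12  0.69  1.19  1.83 -0.13  1.    1.44]
 [-1.28  1.06  1.3   1.83  0.05  1.01  1.22]
 [-1.41  0.98  1.34  2.04  0.15  0.64  0.97]
 [-1.48  0.8   1.34  2.23  0.67  0.28  0.36]
 [-1.15  0.3   0.96  2.37  2.1   0.45 -0.89]
 [-0.6   0.16  0.57  2.43  3.01  0.46 -1.67]
 [-0.78  0.07  0.59  2.43  2.24  0.21 -0.98]
 [-0.41  0.19  0.11  2.41  1.51  0.19 -0.37]
 [-0.34  0.27  0.05  2.38  1.81  0.19 -0.65]
 [-0.24  0.34 -0.04  2.35  2.02  0.22 -0.84]
 [-0.28  0.31  0.    2.35  1.88  0.2  -0.71]
 [-0.22  0.28 -0.06  2.36  1.57  0.19 -0.4 ]
 [-0.11  0.26 -0.18  2.37  1.29  0.21 -0.11]
 [ 0.11  0.17 -0.39  2.34  0.77  0.31  0.43]
 [ 0.21  0.11 -0.47  2.24  0.31  0.53  0.91]]
[600. -60. 240.] 50 -10 33 [0, 0, 0, 0, 0, 0, 0, 0, 0, 0, 0, 0, 0, 0, 0, 0, 0]
[[-0.99  0.38  1.05  1.93 -0.37  1.06  1.61]
 [-0.96  0.56  1.09  1.82 -0.26  1.03  1.58]
 [-1.12  0.69  1.19  1.83 -0.13  1.    1.44]
 [-1.24  0.93  1.27  1.83 -0.01  1.    1.
[... 195 characters left out ...]
07 -0.65  2.38  1.61  0.19 -0.28]
 [ 0.38  0.23 -0.69  2.41  1.62  0.33 -0.39]
 [ 0.37  0.33 -0.68  2.38  1.79  0.37 -0.51]
 [ 0.37  0.42 -0.67  2.35  1.91  0.42 -0.6 ]
 [ 0.37  0.38 -0.68  2.35  1.83  0.39 -0.53]
 [ 0.39  0.35 -0.69  2.37  1.66  0.37 -0.38]
 [ 0.43  0.33 -0.74  2.38  1.48  0.36 -0.22]
 [ 0.66  0.26 -0.98  2.35  1.06  0.41  0.2 ]
 [ 0.9   0.21 -1.2   2.25  0.57  0.58  0.69]]
t 10.0 shift [-60.5 -60.5   4. ] turn [29.7 -4.4  0.3] q [-0.96  0.36  1.06  1.94 -0.37  1.03  1.66]
t 10.0 shift [-61.5 -66.4  -1.4] turn [54.3 -8.7  0.1] q [-0.96  0.36  1.06  1.94 -0.37  1.03  1.66]
t 10.0 shift [-66.5 -64.6  -1.4] turn [ 47.8 -26.7   0.1] q [-0.96  0.36  1.06  1.94 -0.37  1.03  1.66]
```

```bash
python3 -m jog '[{"tx":-0.02,"ty":-0.02,"tz":-0.005,"ax":8,"ay":-1,"az":0,"claw":1},{"tx":-0.04,"ty":-0.04,"tz":-0.005,"ax":16,"ay":-2,"az":0,"claw":1},{"tx":-0.06,"ty":-0.06,"tz":-0.003,"ax":24,"ay":-4,"az":0,"claw":1},{"tx":-0.062,"ty":-0.066,"tz":-0.001,"ax":32,"ay":-5,"az":0,"claw":1},{"tx":-0.062,"ty":-0.066,"tz":-0.001,"ax":40,"ay":-7,"az":0,"claw":1},{"tx":-0.062,"ty":-0.066,"tz":-0.001,"ax":48,"ay":-8,"az":0,"claw":1},{"tx":-0.062,"ty":-0.066,"tz":-0.001,"ax":56,"ay":-9,"az":0,"claw":1},{"tx":-0.062,"ty":-0.066,"tz":-0.001,"ax":57,"ay":-9,"az":0,"claw":1}]'
python3 - <<'E'
from h import *
tz();W=[600,-60,240]
for a in (-70,-50,-30): go(W,ori(a,58),grasp=True)
E
```

```text
time_s: 10.8
position: [601.4, -71.2, 226.6]
tcp_rot: [0.071, 0.871, -0.484, 0.044]
force: [-0.5, 0.7, -1.3]
width: 85.4
grip_force: 0.0
tilt [ 58.2 -89.5]
t 10.8 shift [-4.8 -4.2  1.4] turn [ -5.8 -15.5   9.7] q [-1.23  1.03  1.27  1.86  0.06  0.98  1.26]
t 10.8 shift [-9.3 -1.9 -1. ] turn [-16.9 -28.9  18.1] q [-1.23  1.03  1.27  1.86  0.06  0.98  1.26]
t 10.8 shift [-12.4   0.8  -4.5] turn [-32.4 -38.4  24.8] q [-1.23  1.03  1.27  1.86  0.06  0.98  1.26]
```

```bash
python3 -m jog '[{"tx":-0.002,"ty":-0.002,"tz":0.001,"ax":-2.5,"ay":-7,"az":4.5,"claw":1},{"tx":-0.005,"ty":-0.004,"tz":0.001,"ax":-5.8,"ay":-15.5,"az":9.7,"claw":1},{"tx":-0.007,"ty":-0.003,"tz":0,"ax":-11,"ay":-22,"az":14,"claw":1},{"tx":-0.009,"ty":-0.002,"tz":-0.001,"ax":-16.9,"ay":-28.9,"az":18.1,"claw":1},{"tx":-0.011,"ty":0,"tz":-0.003,"ax":-24,"ay":-34,"az":21.5,"claw":1},{"tx":-0.012,"ty":0.001,"tz":-0.004,"ax":-32.4,"ay":-38.4,"az":24.8,"claw":1},{"tx":-0.012,"ty":0.001,"tz":-0.004,"ax":-32.4,"ay":-38.4,"az":24.8,"claw":1},{"tx":-0.012,"ty":0.001,"tz":-0.004,"ax":-32.4,"ay":-38.4,"az":24.8,"claw":1}]'
python3 - <<'E'
from h import *
tz();W=[600,-60,240]
for a in (-30,-10): go(W,ori(a,58),grasp=True)
E
```

```text
time_s: 11.6
position: [610.3, -85.2, 241.0]
tcp_rot: [0.089, 0.867, -0.31, 0.379]
force: [-1.4, -1.0, 0.8]
width: 85.6
grip_force: 0.0
tilt [ 58.6 -45.1]
t 11.6 shift [ 4.  20.2 -2.6] turn [-11.8  -5.2   5.4] q [-1.43  0.71  1.35  2.33  1.17  0.22 -0.1 ]
t 11.6 shift [ 2.3 25.  -4.6] turn [-28.8  -8.   14.2] q [-1.43  0.71  1.35  2.33  1.17  0.22 -0.1 ]
```

```bash
python3 -m jog '[{"tx":0.004,"ty":0.020,"tz":-0.003,"ax":-11.8,"ay":-5,"az":5.4,"claw":1},{"tx":0.004,"ty":0.020,"tz":-0.003,"ax":-11.8,"ay":-5,"az":5.4,"claw":1},{"tx":0.003,"ty":0.022,"tz":-0.004,"ax":-20,"ay":-6.5,"az":10,"claw":1},{"tx":0.002,"ty":0.025,"tz":-0.005,"ax":-28.8,"ay":-8,"az":14.2,"claw":1},{"tx":0.002,"ty":0.025,"tz":-0.005,"ax":-28.8,"ay":-8,"az":14.2,"claw":1},{"tx":0.002,"ty":0.025,"tz":-0.005,"ax":-28.8,"ay":-8,"az":14.2,"claw":1},{"tx":0.002,"ty":0.025,"tz":-0.005,"ax":-28.8,"ay":-8,"az":14.2,"claw":1},{"tx":0.002,"ty":0.025,"tz":-0.005,"ax":-28.8,"ay":-8,"az":14.2,"claw":1}]'
cat > sim.py <<'E'
from scan3 import *
import h
T=lambda t,az=-10:tilt(az,t)
def sim(seq):
    q=np.array(h.arm.read_state()["joint_pos"])
    for w,M in seq:
        c,e,q=ik(np.array(w,float),M,[q]);print(round(c,1),round(e),np.round(q,2))
E
python3 - <<'E'
from h import *
from sim import sim,T
tz();g=np.array([549.5,51.5,82])
go([600,-60,240],T(58),grasp=True)
pre=g-60*T(33)[:,2]
mid=(np.array([600,-60,240])+pre)/2+[0,0,30]
sim([([600,-60,240],T(58)),(mid,T(45)),(pre,T(33)),(g,T(33)),(g+[0,0,14],T(33)),(g+[-25,-4,14],T(29)),(g+[-38,-5,60],T(25))])
go(mid,T(45),grasp=True);go(pre,T(33),grasp=True)
E
```

```text
time_s: 12.4
position: [614.2, -68.8, 207.8]
tcp_rot: [0.082, 0.887, -0.116, 0.439]
force: [-0.3, 0.3, -0.8]
width: 85.4
grip_force: 0.0
tilt [ 54.1 -20. ]
t 12.4 shift [-18.3   3.2 -13.7] turn [-8.  -4.6  3.8] q [-0.82  0.2   0.64  2.45  2.26  0.46 -1.02]
0.0 0 [-0.56  0.14  0.53  2.42  2.99  0.4  -1.64]
0.0 0 [-0.63  0.07  0.45  2.41  2.07  0.19 -0.8 ]
0.0 0 [-0.41  0.19  0.11  2.41  1.51  0.19 -0.37]
0.0 0 [-0.2   0.34 -0.08  2.35  2.01  0.23 -0.82]
0.0 0 [-0.23  0.31 -0.04  2.35  1.87  0.21 -0.69]
0.0 0 [-0.14  0.28 -0.12  2.37  1.49  0.19 -0.29]
0.0 0 [ 0.17  0.17 -0.43  2.35  0.77  0.3   0.47]
t 12.4 shift [ 32.3  52.6 -47.6] turn [-8.4  8.4  2.9] q [-0.82  0.2   0.64  2.45  2.26  0.46 -1.02]
t 12.4 shift [130.4 109.9 -47. ] turn [-8.6 20.3  2. ] q [-0.82  0.2   0.64  2.45  2.26  0.46 -1.02]
```

```bash
python3 -m jog '[{"tx":0.01,"ty":0.018,"tz":-0.025,"ax":-3,"ay":3,"az":1,"claw":1},{"tx":0.022,"ty":0.036,"tz":-0.045,"ax":-6,"ay":6,"az":2,"claw":1},{"tx":0.032,"ty":0.053,"tz":-0.048,"ax":-8.4,"ay":8.4,"az":2.9,"claw":1},{"tx":0.032,"ty":0.053,"tz":-0.048,"ax":-8.4,"ay":8.4,"az":2.9,"claw":1},{"tx":0.065,"ty":0.072,"tz":-0.048,"ax":-8.4,"ay":12,"az":2.6,"claw":1},{"tx":0.098,"ty":0.091,"tz":-0.048,"ax":-8.5,"ay":16,"az":2.3,"claw":1},{"tx":0.130,"ty":0.110,"tz":-0.047,"ax":-8.6,"ay":20.3,"az":2,"claw":1},{"tx":0.130,"ty":0.110,"tz":-0.047,"ax":-8.6,"ay":20.3,"az":2,"claw":1}]'
python3 - <<'E'
from h import *
from sim import sim,T
tz();g=np.array([549.5,51.5,82])
pre=g-60*T(33)[:,2]
go(pre,T(33),grasp=True)
sim([(pre,T(33)),(g,T(33)),(g+[0,0,14],T(33)),(g+[-25,-4,14],T(29)),(g+[-38,-5,60],T(25))])
E
```

```text
time_s: 13.2
position: [526.7, 56.0, 113.2]
tcp_rot: [0.082, 0.956, -0.029, 0.28]
force: [1.1, -0.8, 0.7]
width: 85.5
grip_force: 0.0
tilt [ 32.7 -10.7]
t 13.2 shift [-2.5 -0.5 -2.5] turn [-0.4 -0.3  0.3] q [-0.75  0.2   0.35  2.45  1.47  0.25 -0.43]
0.0 0 [-0.41  0.19  0.11  2.41  1.51  0.19 -0.37]
0.0 0 [-0.2   0.34 -0.08  2.35  2.01  0.23 -0.82]
0.0 0 [-0.23  0.31 -0.04  2.35  1.87  0.21 -0.69]
0.0 0 [-0.14  0.28 -0.12  2.37  1.49  0.19 -0.29]
0.0 0 [ 0.17  0.17 -0.43  2.35  0.77  0.3   0.47]
```

Run:
```python
from h import *
s=arm.read_state();p=arm.capture("wrist");cv2.imwrite("pics/w5.png",p["img"])
for q in arm.pinpoint("wrist","brass")[:2]: print(np.round(q["point"]),q["confidence"],np.round(onz(p,q["point"],40,s),1))
print(arm.search_frame("wrist","brass")[:1])
M=R.from_quat(s["tcp_rot"]).as_matrix();T=np.linalg.inv(np.array(p["tool_from_camera"]));K=np.array(p["camera_matrix"])
for w in ([549.5,51.5,104],[549.5,51.5,40]):
    c=T[:3,:3]@(M.T@(np.array(w)-s["position"]))+T[:3,3];u=K@[c[0],-c[1],-c[2]];print(u[:2]/u[2])
```

```text
[{'rect': [298.3, 170.6, 355.2, 278.6], 'confidence': 0.71}]
[324.66809092 266.67548231]
[325.19467926 183.13850635]
```

View pics/w5.png

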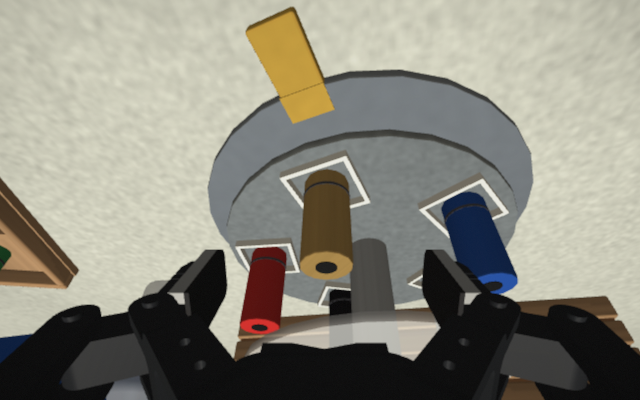

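```bash
python3 -m jog '[{"tx":-0.002,"ty":0,"tz":0.012,"ax":0,"ay":0,"az":0,"claw":0.8},{"tx":-0.0025,"ty":0,"tz":0.024,"ax":0,"ay":0,"az":0,"claw":0.8},{"tx":-0.0025,"ty":0,"tz":0.036,"ax":0,"ay":0,"az":0,"claw":0.8},{"tx":-0.0025,"ty":0,"tz":0.046,"ax":0,"ay":0,"az":0,"claw":0.8},{"tx":-0.0025,"ty":0,"tz":0.054,"ax":0,"ay":0,"az":0,"claw":0.8},{"tx":-0.0025,"ty":0,"tz":0.0575,"ax":0,"ay":0,"az":0,"claw":0.7},{"tx":-0.0025,"ty":0,"tz":0.0575,"ax":0,"ay":0,"az":0,"claw":0.55}]' 35
python3 - <<'E'
from h import *
from sim import T
tz();go([549.5,51.5,82],T(33),grasp=True)
E
```

```text
time_s: 14.05
position: [560.2, 48.3, 67.9]
tcp_rot: [0.083, 0.955, -0.028, 0.282]
force: [0.4, 0.8, -0.2]
width: 47.5
grip_force: 0.0
tilt [ 32.9 -10.7]
t 14.05 shift [1.6 1.4 0.8] turn [-0.4 -0.1  0.1] q [-0.55  0.35  0.19  2.4   1.97  0.25 -0.91]
```

```bash
python3 -m jog '[{"tx":0.001,"ty":0.001,"tz":0,"ax":0,"ay":0,"az":0,"claw":0.45},{"tx":0.001,"ty":0.001,"tz":0,"ax":0,"ay":0,"az":0,"claw":0.4},{"tx":0.001,"ty":0.001,"tz":0,"ax":0,"ay":0,"az":0,"claw":0.3},{"tx":0.001,"ty":0.001,"tz":0,"ax":0,"ay":0,"az":0,"claw":0.25},{"tx":0.001,"ty":0.001,"tz":0,"ax":0,"ay":0,"az":0,"claw":0.25},{"tx":0.001,"ty":0.001,"tz":0,"ax":0,"ay":0,"az":0,"claw":0.25}]' 40
python3 - <<'E'
from h import *
from sim import sim,T
tz();g=np.array(arm.read_state()["position"])-18.7*T(33)[:,2];print(g)
M=R.from_quat(arm.read_state()["tcp_rot"]).as_matrix();G=arm.read_state()["position"]+M[:,2]*-18.7
for d,t in (([0,0,15],33),([-12,-1.5,15],31),([-40,-5,15],29),([-42,-5,60],25),([-42,-5,110],18)): go(G+d,T(t,-10.7),grasp=True)
sim([(G+[0,0,15],T(33)),(G+[-12,-1.5,15],T(31)),(G+[-40,-5,15],T(29)),(G+[-42,-5,60],T(25)),(G+[-42,-5,110],T(18))])
E
```

```text
time_s: 14.65
position: [559.2, 50.5, 67.3]
tcp_rot: [0.083, 0.956, -0.028, 0.282]
force: [-4.0, -0.3, 9.8]
width: 29.2
grip_force: 38.6
tilt [ 32.9 -10.5]
[549.17699435  52.28037733  82.97589448]
t 14.65 shift [ -8.2  -0.1 -12.6] turn [ 0.1 -0.1  0.8] q [-0.55  0.35  0.19  2.4   1.97  0.25 -0.91]
t 14.65 shift [  2.2  -3.7 -18.9] turn [0.1 1.9 0.8] q [-0.55  0.35  0.19  2.4   1.97  0.25 -0.91]
t 14.65 shift [ 25.5 -12.  -33.5] turn [0.1 3.9 0.8] q [-0.55  0.35  0.19  2.4   1.97  0.25 -0.91]
t 14.65 shift [  4.  -12.6 -72.5] turn [0.  7.9 0.8] q [-0.55  0.35  0.19  2.4   1.97  0.25 -0.91]
t 14.65 shift [ -20.9  -12.9 -114.9] turn [-0.  14.9  0.8] q [-0.55  0.35  0.19  2.4   1.97  0.25 -0.91]
0.0 0 [-0.3   0.31  0.02  2.35  1.86  0.19 -0.69]
0.0 0 [-0.22  0.29 -0.06  2.36  1.66  0.19 -0.48]
0.0 0 [-0.15  0.25 -0.12  2.4   1.53  0.19 -0.34]
0.0 0 [ 0.17  0.16 -0.43  2.35  0.76  0.3   0.47]
0.0 0 [ 0.26  0.09 -0.49  2.25  0.29  0.52  0.95]
```

```bash
python3 -m jog '[{"tx":-0.0015,"ty":0,"tz":-0.0025,"ax":0,"ay":0,"az":0,"claw":0.25},{"tx":-0.004,"ty":0,"tz":-0.006,"ax":0,"ay":0,"az":0,"claw":0.25},{"tx":-0.006,"ty":0,"tz":-0.0095,"ax":0,"ay":0,"az":0,"claw":0.25},{"tx":-0.008,"ty":0,"tz":-0.0125,"ax":0,"ay":0,"az":0,"claw":0.25},{"tx":-0.008,"ty":0,"tz":-0.0125,"ax":0,"ay":0,"az":0,"claw":0.25}]' 50
python3 - <<'E'
from h import *
from sim import T
s=arm.read_state();tz();print(s["position"]-18.7*T(33)[:,2],s["force"])
G=np.array([549.18,52.28,82.98])
for d,t in (([-12,-2,15],32),([-26,-4,15],30),([-40,-7,16],29),([-42,-8,60],25),([-42,-8,110],18)): go(G+d,T(t,-10.7),grasp=True)
E
```

```text
time_s: 15.15
position: [558.5, 50.8, 81.7]
tcp_rot: [0.082, 0.956, -0.028, 0.281]
force: [-3.7, 1.1, -2.1]
width: 29.1
grip_force: 49.9
tilt [ 32.8 -10.5]
[548.49327116  52.53548691  97.33732502] [-3.67740315  1.06624443 -2.09317012]
t 15.15 shift [ 9.  -4.3 -6.3] turn [0.1 0.8 0.8] q [-0.62  0.32  0.27  2.4   1.84  0.22 -0.78]
t 15.15 shift [ 21.   -8.7 -13.6] turn [0.1 2.8 0.8] q [-0.62  0.32  0.27  2.4   1.84  0.22 -0.78]
t 15.15 shift [ 32.  -14.1 -21.6] turn [0.1 3.8 0.8] q [-0.62  0.32  0.27  2.4   1.84  0.22 -0.78]
t 15.15 shift [ 10.9 -15.7 -59.7] turn [0.  7.8 0.8] q [-0.62  0.32  0.27  2.4   1.84  0.22 -0.78]
t 15.15 shift [ -13.9  -15.9 -102.2] turn [-0.  14.8  0.8] q [-0.62  0.32  0.27  2.4   1.84  0.22 -0.78]
```

```bash
python3 -m jog '[{"tx":0.004,"ty":-0.002,"tz":-0.003,"ax":0,"ay":0.4,"az":0,"claw":0.25},{"tx":0.009,"ty":-0.004,"tz":-0.006,"ax":0,"ay":0.8,"az":0,"claw":0.25},{"tx":0.015,"ty":-0.006,"tz":-0.010,"ax":0,"ay":1.8,"az":0,"claw":0.25},{"tx":0.021,"ty":-0.009,"tz":-0.014,"ax":0,"ay":2.8,"az":0,"claw":0.25},{"tx":0.027,"ty":-0.012,"tz":-0.018,"ax":0,"ay":3.4,"az":0,"claw":0.25},{"tx":0.032,"ty":-0.014,"tz":-0.0216,"ax":0,"ay":3.8,"az":0,"claw":0.25},{"tx":0.032,"ty":-0.014,"tz":-0.0216,"ax":0,"ay":3.8,"az":0,"claw":0.25}]'
python3 - <<'E'
from h import *
from sim import T,sim
s=arm.read_state();tz()
G=np.array([549.18,52.28,82.98])
for d,t in (([-42,-8,16],29),([-42,-8,60],25),([-42,-8,110],18)): go(G+d,T(t,-10.7),grasp=True)
N=np.array([527.5,-279,50])
for az in (-10,-28,-45,-60):
  print(az)
  sim([(G+[-42,-8,60],T(25)),(G+[-42,-8,110],T(18)),([530,-100,190],T(22,-20)),(N+[0,0,100],T(30,az)),(N+[0,0,40],T(33,az)),(N,T(33,az))])
p=arm.capture("top")
for n in ("nest","tray","green"):
  for q in arm.pinpoint("top",n)[:1]: print(n,q["confidence"],onz(p,q["point"],8))
E
```

```text
time_s: 15.85
position: [517.8, 43.0, 82.4]
tcp_rot: [0.084, 0.965, -0.025, 0.249]
force: [-0.1, 0.2, -1.8]
width: 28.6
grip_force: 49.8
tilt [ 29.  -10.7]
t 15.85 shift [ 1.3 -0.7 -1. ] turn [-0.  -0.   0.7] q [-0.66  0.26  0.32  2.44  1.5   0.18 -0.43]
t 15.85 shift [-18.7  -0.9 -39.5] turn [-0.   4.   0.7] q [-0.66  0.26  0.32  2.44  1.5   0.18 -0.43]
t 15.85 shift [-40.7  -1.2 -83.5] turn [-0.1 11.   0.7] q [-0.66  0.26  0.32  2.44  1.5   0.18 -0.43]
-10
0.0 0 [-0.2   0.15 -0.05  2.35  0.58  0.26  0.62]
0.0 0 [-0.14  0.09 -0.09  2.25  0.21  0.51  1.01]
0.0 0 [0.03 0.12 0.04 2.24 0.18 0.42 1.14]
0.0 0 [ 1.14  0.32 -0.7   2.2  -0.07  0.2   1.99]
14.5 13 [ 0.77  0.38 -0.29  2.19 -0.81  0.19  2.7 ]
37.6 20 [ 0.74  0.45 -0.25  2.15 -0.8   0.19  2.7 ]
-28
0.0 0 [-0.2   0.15 -0.05  2.35  0.58  0.26  0.62]
0.0 0 [-0.14  0.09 -0.09  2.25  0.21  0.51  1.01]
0.0 0 [0.03 0.12 0.04 2.24 0.18 0.42 1.14]
0.0 0 [ 0.91  0.28 -0.53  2.22  0.71  0.19  0.85]
0.0 0 [ 1.2   0.52 -0.86  2.27  1.89  0.32 -0.19]
0.0 0 [ 1.22  0.65 -0.88  2.27  2.08  0.42 -0.32]
-45
0.0 0 [-0.2   0.15 -0.05  2.35  0.58  0.26  0.62]
0.0 0 [-0.14  0.09 -0.09  2.25  0.21  0.51  1.01]
0.0 0 [0.03 0.12 0.04 2.24 0.18 0.42 1.14]
0.0 0 [-0.13  0.29  0.47  2.2   0.31  0.2   0.8 ]
0.0 0 [ 0.27  0.38  0.04  2.24  1.66  0.19 -0.52]
0.0 0 [ 0.41  0.47 -0.11  2.24  2.    0.26 -0.84]
-60
0.0 0 [-0.2   0.15 -0.05  2.35  0.58  0.26  0.62]
0.0 0 [-0.14  0.09 -0.09  2.25  0.21  0.51  1.01]
0.0 0 [0.03 0.12 0.04 2.24 0.18 0.42 1.14]
0.0 0 [-0.36  0.36  0.66  2.16  0.38  0.32  0.42]
0.0 0 [-0.27  0.47  0.55  2.2   0.89  0.19 -0.14]
0.0 0 [-0.14  0.53  0.41  2.19  1.35  0.19 -0.61]
nest 0.58 [ 533.64309462 -282.33031387    8.        ]
tray 0.55 [ 569.11743287 -293.75976134    8.        ]
green 0.5 [ 620.84750421 -312.19937571    8.        ]
```

```bash
python3 -m jog '[{"tx":-0.006,"ty":0,"tz":-0.013,"ax":0,"ay":1.3,"az":0,"claw":0.25},{"tx":-0.012,"ty":0,"tz":-0.026,"ax":0,"ay":2.6,"az":0,"claw":0.25},{"tx":-0.019,"ty":-0.001,"tz":-0.04,"ax":0,"ay":4,"az":0,"claw":0.25},{"tx":-0.021,"ty":-0.001,"tz":-0.045,"ax":0,"ay":4,"az":0,"claw":0.25}]'
python3 - <<'E'
from h import *
from sim import T,sim
s=arm.read_state();tz()
N=np.array([529,-281,51])
A=([525,-110,150],T(27,-35));B=(N+[0,0,90],T(30,-60));C=(N+[0,0,40],T(32.8,-60))
sim([A,B,C,(N,T(32.8,-60))])
go(*A,grasp=True);go(*B,grasp=True)
E
```

```text
time_s: 16.45
position: [516.0, 42.2, 128.4]
tcp_rot: [0.085, 0.972, -0.024, 0.218]
force: [0.0, -1.3, -2.4]
width: 29.1
grip_force: 49.8
tilt [ 25.3 -11.3]
0.0 0 [-0.29  0.2   0.3   2.3   0.61  0.3   0.41]
0.0 0 [-0.19  0.35  0.48  2.16  0.58  0.33  0.25]
0.0 0 [-0.27  0.47  0.55  2.19  0.84  0.19 -0.09]
0.0 0 [-0.13  0.53  0.4   2.19  1.32  0.19 -0.57]
t 16.45 shift [ -40.6 -151.8   15.4] turn [10.5 -1.6 22.6] q [-0.5   0.15  0.15  2.37  0.69  0.32  0.42]
t 16.45 shift [ -65.5 -322.9   38.5] turn [22.7 -4.2 44.4] q [-0.5   0.15  0.15  2.37  0.69  0.32  0.42]
```

```bash
python3 -m jog '[{"tx":-0.008,"ty":-0.03,"tz":0.002,"ax":2,"ay":-0.3,"az":4,"claw":0.25},{"tx":-0.018,"ty":-0.07,"tz":0.006,"ax":5,"ay":-0.8,"az":10,"claw":0.25},{"tx":-0.03,"ty":-0.111,"tz":0.01,"ax":7.5,"ay":-1.2,"az":16,"claw":0.25},{"tx":-0.041,"ty":-0.152,"tz":0.015,"ax":10.5,"ay":-1.6,"az":22.6,"claw":0.25},{"tx":-0.048,"ty":-0.198,"tz":0.021,"ax":14,"ay":-2.3,"az":29,"claw":0.25},{"tx":-0.055,"ty":-0.245,"tz":0.028,"ax":17,"ay":-3,"az":35,"claw":0.25},{"tx":-0.061,"ty":-0.288,"tz":0.034,"ax":20,"ay":-3.6,"az":40,"claw":0.25},{"tx":-0.0655,"ty":-0.315,"tz":0.038,"ax":22.7,"ay":-4.2,"az":44.4,"claw":0.25}]'
python3 - <<'E'
from h import *
from sim import T,sim
s=arm.read_state();tz()
N=np.array([529,-281,51])
C=(N+[0,0,45],T(32.8,-60))
sim([C,(N,T(32.8,-60))])
go(*C,grasp=True)
E
```

```text
time_s: 17.25
position: [534.2, -284.9, 125.2]
tcp_rot: [0.486, 0.834, -0.131, 0.225]
force: [0.3, 0.5, -1.6]
width: 28.9
grip_force: 49.7
tilt [ 30.2 -60.3]
0.0 0 [-0.3   0.47  0.58  2.19  0.76  0.19 -0.02]
0.0 0 [-0.13  0.53  0.4   2.19  1.32  0.19 -0.57]
t 17.25 shift [19.  -2.6 41. ] turn [-0.2 -2.6 -0.4] q [-0.26  0.34  0.5   2.21  0.72  0.36  0.05]
```

```bash
python3 -m jog '[{"tx":0.006,"ty":-0.001,"tz":0.012,"ax":0,"ay":-0.8,"az":0,"claw":0.25},{"tx":0.012,"ty":-0.002,"tz":0.026,"ax":0,"ay":-1.7,"az":0,"claw":0.25},{"tx":0.019,"ty":-0.0026,"tz":0.041,"ax":-0.2,"ay":-2.6,"az":-0.4,"claw":0.25},{"tx":0.019,"ty":-0.0026,"tz":0.041,"ax":-0.2,"ay":-2.6,"az":-0.4,"claw":0.25},{"tx":0.019,"ty":-0.0026,"tz":0.041,"ax":-0.2,"ay":-2.6,"az":-0.4,"claw":0.25}]'
python3 - <<'E'
from h import *
from sim import T,sim
s=arm.read_state();p=arm.capture("wrist");tz();cv2.imwrite("pics/w6.png",p["img"])
for n in ("nest","green"):
  for q in arm.pinpoint("wrist",n)[:1]: print(n,q["point"],q["confidence"],onz(p,q["point"],8,s))
G=np.array(s["position"])-18.7*R.from_quat(s["tcp_rot"]).as_matrix()[:,2];print(G)
go([529,-281,51],T(32.8,-60),grasp=True)
E
```

```text
time_s: 17.75
position: [535.0, -286.3, 80.2]
tcp_rot: [0.476, 0.833, -0.14, 0.244]
force: [0.2, -0.1, -3.4]
width: 28.7
grip_force: 49.8
tilt [ 32.7 -59.5]
nest [322.0, 141.9] 0.71 [ 527.55475052 -277.17897932    8.        ]
green [404.6, 221.8] 0.77 [ 619.89417062 -310.78018948    8.        ]
[ 529.85227736 -277.55189396   95.96505741]
t 17.9 shift [23.  -3.  39.7] turn [ 0.3 -0.1  0.2] q [-0.4   0.48  0.66  2.26  0.93  0.18 -0.22]
```

View pics/w6.png

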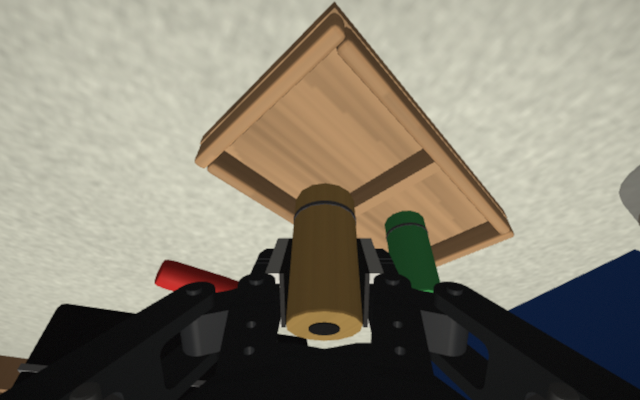

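```bash
python3 -m jog '[{"tx":0.004,"ty":-0.001,"tz":0.006,"ax":0,"ay":0,"az":0,"claw":0.25},{"tx":0.009,"ty":-0.0015,"tz":0.015,"ax":0,"ay":0,"az":0,"claw":0.25},{"tx":0.014,"ty":-0.002,"tz":0.024,"ax":0,"ay":0,"az":0,"claw":0.25},{"tx":0.018,"ty":-0.0027,"tz":0.031,"ax":0,"ay":0,"az":0,"claw":0.25},{"tx":0.0205,"ty":-0.0027,"tz":0.0353,"ax":0,"ay":0,"az":0,"claw":0.25},{"tx":0.0205,"ty":-0.0027,"tz":0.0353,"ax":0,"ay":0,"az":0,"claw":0.25}]'
python3 - <<'E'
from h import *
from sim import T
s=arm.read_state();tz();print(np.array(s["position"])-18.7*R.from_quat(s["tcp_rot"]).as_matrix()[:,2])
go([529,-281,51],T(32.8,-60),grasp=True)
E
```

```text
time_s: 18.5
position: [533.9, -289.6, 39.8]
tcp_rot: [0.477, 0.832, -0.139, 0.245]
force: [-0.6, 0.1, -0.7]
width: 29.1
grip_force: 49.8
tilt [ 32.7 -59.4]
[ 528.70649093 -280.86012307   55.57137423]
t 18.5 shift [2.2 0.1 4. ] turn [ 0.3 -0.1  0.3] q [-0.29  0.55  0.54  2.27  1.47  0.17 -0.78]
```

Down in small steps, watching force.

```bash
python3 -m jog '[{"tx":0.0006,"ty":0,"tz":0.0010,"ax":0,"ay":0,"az":0,"claw":0.25},{"tx":0.0012,"ty":0,"tz":0.0019,"ax":0,"ay":0,"az":0,"claw":0.25},{"tx":0.0017,"ty":0,"tz":0.0027,"ax":0,"ay":0,"az":0,"claw":0.25},{"tx":0.0017,"ty":0,"tz":0.0027,"ax":0,"ay":0,"az":0,"claw":0.25}]'
python3 -m jog '[{"tx":0.0003,"ty":0,"tz":0.0005,"ax":0,"ay":0,"az":0,"claw":0.25},{"tx":0.0006,"ty":0,"tz":0.0010,"ax":0,"ay":0,"az":0,"claw":0.25},{"tx":0.0006,"ty":0,"tz":0.0010,"ax":0,"ay":0,"az":0,"claw":0.25}]'
```

```text
time_s: 18.9
position: [533.7, -289.2, 36.3]
tcp_rot: [0.477, 0.833, -0.139, 0.245]
force: [0.2, 0.1, -2.5]
width: 28.8
grip_force: 49.8
time_s: 19.2
position: [533.8, -289.4, 35.4]
tcp_rot: [0.477, 0.833, -0.139, 0.245]
force: [-3.5, 4.0, 9.3]
width: 29.0
grip_force: 51.4
```

```bash
python3 -m jog '[{"tx":0,"ty":0,"tz":0,"ax":0,"ay":0,"az":0,"claw":0.35},{"tx":0,"ty":0,"tz":0,"ax":0,"ay":0,"az":0,"claw":0.4},{"tx":0,"ty":0,"tz":0,"ax":0,"ay":0,"az":0,"claw":0.5},{"tx":0,"ty":0,"tz":0,"ax":0,"ay":0,"az":0,"claw":0.55},{"tx":0,"ty":0,"tz":0,"ax":0,"ay":0,"az":0,"claw":0.6}]' 20
python3 - <<'E'
from h import *
s=arm.read_state();p=arm.capture("wrist");cv2.imwrite("pics/w7.png",p["img"]);print(s["width"],s["force"],s["joint_pos"])
E
```

```text
time_s: 19.7
position: [533.6, -289.3, 35.1]
tcp_rot: [0.477, 0.833, -0.139, 0.245]
force: [0.8, 0.1, 0.0]
width: 51.0
grip_force: 0.0
50.96270774624163 [0.84475745 0.09249765 0.01807197] [-0.28580793  0.56066147  0.53184026  2.27250594  1.52391047  0.16886914
 -0.8359432 ]
```

View pics/w7.png

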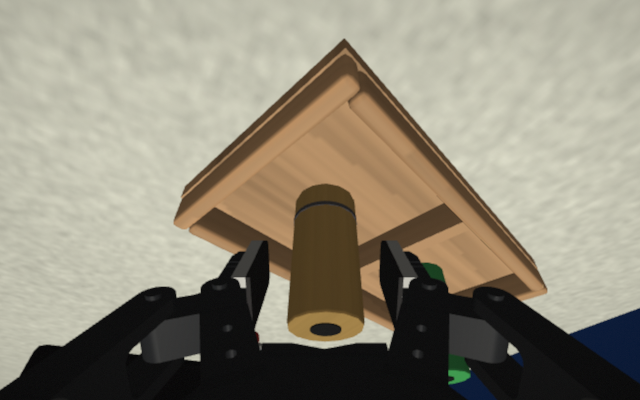

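Run:
```python
from sim import *
s=h.arm.read_state();M=R.from_quat(s["tcp_rot"]).as_matrix();G=np.array(s["position"])-18.7*M[:,2]
sim([(G-d*M[:,2],M) for d in (15,30,45,60,75)])
sim([(G-d*M[:,2]+[0,0,d*.3],h.tilt(-59.4,32.7-d*.1)) for d in (15,30,45,60,75)])
```

```text
0.0 0 [-0.11  0.48  0.36  2.21  1.29  0.22 -0.52]
0.0 0 [-0.09  0.44  0.34  2.22  1.25  0.25 -0.47]
0.0 0 [-0.08  0.41  0.31  2.23  1.21  0.28 -0.43]
0.0 0 [-0.08  0.37  0.29  2.25  1.17  0.3  -0.39]
0.0 0 [-0.07  0.33  0.27  2.26  1.13  0.33 -0.35]
0.0 0 [-0.01  0.46  0.27  2.2   1.19  0.25 -0.39]
0.0 0 [ 0.07  0.4   0.18  2.2   1.06  0.3  -0.23]
0.0 0 [ 0.14  0.36  0.1   2.2   0.94  0.34 -0.09]
0.0 0 [0.2  0.32 0.04 2.2  0.83 0.39 0.03]
0.0 0 [ 0.24  0.28 -0.01  2.19  0.73  0.43  0.14]
```

```bash
python3 -m jog '[{"tx":0,"ty":0,"tz":-0.005,"ax":0,"ay":0,"az":0,"claw":0.6},{"tx":0,"ty":0,"tz":-0.015,"ax":0,"ay":0,"az":0,"claw":0.6},{"tx":0,"ty":0,"tz":-0.027,"ax":0,"ay":0,"az":0,"claw":0.6},{"tx":0,"ty":0,"tz":-0.04,"ax":0,"ay":0,"az":0,"claw":0.6},{"tx":0,"ty":0,"tz":-0.055,"ax":0,"ay":0,"az":0,"claw":0.6},{"tx":0,"ty":0,"tz":-0.075,"ax":0,"ay":0,"az":0,"claw":0.6},{"tx":0,"ty":0,"tz":-0.095,"ax":0,"ay":0,"az":0,"claw":0.6},{"tx":0,"ty":0,"tz":-0.1,"ax":0,"ay":0,"az":0,"claw":0.6}]'
python3 -m jog '[{"tx":0,"ty":0,"tz":-0.01,"ax":0,"ay":0,"az":0,"claw":0.6},{"tx":0,"ty":0,"tz":-0.01,"ax":0,"ay":0,"az":0,"claw":0.6},{"tx":0,"ty":0,"tz":-0.01,"ax":0,"ay":0,"az":0,"claw":0.6}]'
python3 - <<'E'
from h import *
s=arm.read_state();p=arm.capture("wrist")
t=arm.capture("scene");a=t["img"][160:310,200:480];b=cv2.resize(p["img"][:,:],(480,300));cv2.imwrite("pics/f.png",np.vstack([cv2.resize(a,(480,257),interpolation=2),b]))
E
```

```text
time_s: 20.55
position: [506.3, -242.1, 120.6]
tcp_rot: [0.477, 0.833, -0.138, 0.245]
force: [-1.1, -0.6, -0.6]
width: 51.2
grip_force: 0.0
time_s: 20.85
position: [503.5, -238.2, 127.4]
tcp_rot: [0.477, 0.833, -0.139, 0.245]
force: [0.4, -0.1, 0.0]
width: 51.1
grip_force: 0.0
```

View pics/f.png

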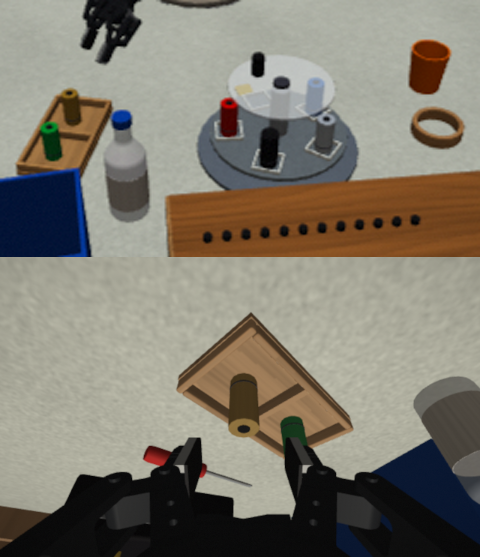

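The brass spacer stands upright in the empty compartment of the tray. The red, black, grey, blue and green spacers are all still in their places, and the gripper is clear.

```bash
python3 -c "
from rig import arm
print(arm.close_job())"
```

```text
the job is handed in; nothing more can be done
None
```

I turned the carousel until the brass spacer was at the loading mark, stood the spacer upright in the empty tray compartment, and handed the job in at about 21 s; the last pictures showed the other spacers still standing in place and the gripper clear.

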